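Ready the fondue burner

ROBOT

A 6-joint arm with a two-finger parallel gripper is mounted at the origin on the work surface. World frame = base frame: x ahead of the robot, y to its left, z up, the work surface at z = 0. Lengths are in m, angles in rad, forces in N, time in s.
With the tool pointing down it reaches from about 0.35 to 0.8 m from the base axis. Payload 7.3 kg.
Tool frame: the origin (TCP) lies midway between the tips of the shut fingers; the grasp point (between the pads) lies 19 mm behind it; z points along the fingers, y is the direction in which the jaws open and shut (so a half turn about z gives the same grasp; the last joint's range is limited). The gripper opens to 85 mm and grips with 20 to 120 N. Pads are 22 mm wide; open, the fingers measure 114 mm over their backs; the gripper's body (76 mm by 85 mm) begins 54 mm behind the grasp point. The pads swing forward as they close: fully open they stand 13 mm farther back than shut.
Start: joints at [1.093, 0.342, 1.524, -0, 1.275, -0.146], TCP at [0.171, 0.496, 0.231] pointing down, gripper open.
Joint ranges: [-2.53, 2.53], [-0.77, 2.02], [0.04, 2.7], [-1, 4.14], [0.28, 2.66], [-3.11, 3.11]. Speed limits (rad/s): [2.57, 2.57, 3.14, 3.14, 3.14, 3.14].

INTERFACE

Orientations are given as a 3x3 rotation matrix whose columns are the frame's x, y, z axes.
In Python, from rig import robot gives the robot as it stands.
- The arm moves only by the tool step_arm, never from a script. Its argument "plan" is one flat list of numbers, 7 for each row, row after row: the shift along the tool's x, y, z in cm, then the turn, a rotation vector about the tool's x, y, z in rad, then the closure, from 0 (fully open) to 1 (shut). In form: [tx, ty, tz, rx, ry, rz, hand, tx, ty, tz, rx, ry, rz, hand, ...]. A call has 1 to 8 rows; each row shifts and turns the pose as measured when the row begins, along the tool's axes as they then stand; what a row does not reach is not made up. A row lasts 1/12 s, in which the tool goes at most 41.7 mm and 7.16 degrees, less where a joint would pass 70% of its speed; a pose out of reach is approached as far as the arm can. A call is refused whole if a number of a shift passes 4.17 or a number of a turn 0.125, either way. A call with a gripper value outside its range is refused whole. The fingers move at their own pace and stop on an object; the grip force is fixed at half the most. Time passes only in rows, so rows that do not move let the fingers close. It gives the time, the measured TCP pose, the force and the opening at its end, in the units of the state.
- robot.observe(): the state, without advancing time (a new reading comes with each control period).
- robot.snapshot(name): name is "scene" or "side" or "wrist"; returns a dict with "frame" (420x560x3 uint8, red, green, blue), "mtx" (3x3 intrinsics, pixels), "R" (3x3) and "t" (3): a world point X has camera coordinates R X + t; the wrist camera has in their place "hand_eye" (4x4, takes a point from camera to tool coordinates, whose origin is the TCP and whose axes are the flange's). Camera axes: x right, y down, z forward; pixel columns grow to the right and rows downward; lengths in m; the calibration is good to about 2 mm. A picture is of the moment at which its call begins: read the wrist's pose just before it. There is no depth.
- robot.hand_in(): hands the job in, once; it reports no verdict.
The state is a dict: "time": time; "joints": joint angles; "joint_velocities": joint speeds; "tau": joint torques, N m; "tool_pos": TCP position; "eef_rot": TCP orientation; "contact_force": force on the tool from outside, world axes, zero at the start; "ft_torque": the same for the moment, N m; "gripper_width": finger opening in m.
Only numpy, scipy, OpenCV 4.12 (cv2) and the standard library are available. Lean on these libraries where they do the work, as an engineer would, in place of code of your own. Each camera call takes 0.05 s, during which the arm holds its last target.

TASK

Get the fondue set ready: first hang the ladle by its own hook over the rim of the grey fondue pot, cup inside the pot, and let go of it. Then prime the burner: push its upright spring lever towards the burner head until you feel it meet its cushioned stop, keep it lightly pressed against the stop for three seconds without forcing it, then let it spring back to the middle. Never push the lever the other way, leave the pot where it stands, and do not disturb the things on the upper tier.

Things in the scene. Friction and masses are not known exactly. Their poses are not given: they have to be found in the camera images.
- pot: Grey enamel fondue pot, loose, 1.8 kg, upright on the rack's lower tier (30 mm above the work surface). Origin: centre of its underside, z up. Round, outer radius 95 mm, rim 110 mm above the origin, wall 4 mm (mid-line at radius 93 mm), inner floor 6 mm above the origin. One stick handle, 22 mm thick, runs along its +x axis to 216 mm from the origin, 54 to 76 mm above it.
- ladle: Steel ladle, 160 mm tall, 160 g, loose, standing upright on its flat cup (60 mm across, 40 mm high) on the lower tier. Origin: centre of the cup's underside, z up. An upright strap (5 mm thick in x, 18 mm wide in y) rises at x = +31.5 mm; on its outer (+x) side a hook tongue turns down. The black grip block is on top.
- ladle_hook (a point): The point of the ladle that sits on the rim: middle of the gap under the hook's bridge, at (41, 0, 90) mm in the ladle's frame; same axes. Gap between strap and tongue 14 mm (x = 34 to 48 mm); tongue 5 mm thick, its tip 66 mm above the ladle's origin.
- ladle_grip (a point): In the ladle's black grip block, at (31.5, 0, 135) mm in the ladle's frame; same axes. The block is 14 mm (x) by 20 mm (y), from 104 to 160 mm above the ladle's origin.
- burner: Steel burner fixed to the lower tier. Origin: centre of the underside of its base plate (110 mm in x, 230 mm in y, 14 mm thick), z up. The round burner head (104 mm across, 78 mm high) is centred at y = +58 mm; the valve block (60 by 90 mm, 75 mm high) at y = -60 mm carries the upright lever. So +y is the direction from lever to head.
- handle: The valve lever: a 12 mm round steel rod rising from the pivot, with a black round grip 24 mm across on its upper part (75 to 158 mm from the pivot). Origin on the pivot, z along the rod. It stands upright when at rest.
- lever_knob (a point): Upper part of the lever's black grip, on its axis, 138 mm from the pivot along the rod.
- lever_pivot (a point): The lever's pivot, inside the valve block at (0, -60, 30) mm in the burner's frame; same axes as the burner.
- valve (a joint): Lever angle, rad: 0 upright, + tipped towards the burner head, - the wrong way. Spring 0.9 N m/rad to 0. An unseen cushioned stop is met between 0.25 and 0.7 rad, differently each time; beyond it the push rises by 0.8 N per mm at 138 mm from the pivot (15 N m/rad). Lightly pressed: 3 to 15 N above the spring's push; over 25 N on the lever is forcing it.
- organiser: White plastic fork organiser, 90 by 160 mm, 50 mm high (forks reach 61 mm), on the upper tier (125 mm above the work surface, from x = 0.68 m on). Origin: centre of its underside. Leave it alone.
- bowl: Glass bowl, 120 mm across, 50 mm high, on the upper tier. Origin: centre of its underside. Leave it alone.
- lidbox: Closed aluminium lid box, 94 by 164 mm, 52 mm high, on the upper tier. Origin: centre of its underside. Leave it alone.
Mind the look-alikes: they are no part of the job. What is shaped like the ladle but green or pink is not meant.

How it is judged:
On the way, in this order (a step that is already met when the one before it is completed fails the run):
1. the ladle hangs by its hook on the pot's rim, cup inside, let go (z of ladle_hook in the frame of pot between 0.102 and 0.122 m and horizontal distance between ladle_hook and pot between 0.08 and 0.106 m and horizontal distance between ladle and pot below 0.075 m and angle between ladle's own z axis and vertical below 0.35 rad and contact force between ladle and pot above 0.4 N and linear speed of ladle below 0.03 m/s and contact force between the fingers and ladle below 0.05 N), for 0.3 s.
2. the lever is kept pressed against its stop for at least 2.5 s (contact force between handle and burner above 8 N and value of joint valve above 0.2 rad), for 2.5 s.
At the end, for the whole second after the job is handed in: The ladle hangs at rest with its hook over the pot's rim (hook point 80 to 106 mm from the pot's axis and 102 to 122 mm above its underside, cup inside the pot, leaning under 0.35 rad, weight on the pot); the lever is back within 0.08 rad of the middle and still; the pot stands upright and still (z of ladle_hook in the frame of pot between 0.102 and 0.122 m and horizontal distance between ladle_hook and pot between 0.08 and 0.106 m and horizontal distance between ladle and pot below 0.075 m and angle between ladle's own z axis and vertical below 0.35 rad and contact force between ladle and pot above 0.4 N and linear speed of each of ladle, pot below 0.03 m/s and value of joint valve between -0.08 and 0.08 rad and velocity of joint valve between -0.1 and 0.1 rad/s and angle between pot's own z axis and vertical below 0.1 rad); the robot touches nothing.
It fails at once if the lever is forced (more than 25 N) (contact force between the fingers and handle above 25 N).
It fails at once if the lever is pushed the wrong way (beyond 0.2 rad) (value of joint valve below -0.2 rad).
It fails at once if the pot is shifted by more than 40 mm (distance of pot from where it was at the start of the episode above 0.04 m).
It fails at once if the organiser, glass bowl or lid box is shifted by more than 30 mm (distance of any of organiser, bowl, lidbox from where it was at the start of the episode above 0.03 m).
It also fails if it takes over 64 s, if anything falls off the work surface, if the arm or the gripper's body presses on something with over 40 N, if the wrist force passes 120 N, or if a joint passes its speed limit or range.

## Working session

There is one attempt and no reset: what is moved stays moved. The work goes in short steps, Python scripts to look and compute and a tool call to move; the robot and the scene stay as the last step left them, time stands still between calls to the robot, and variables do not carry over. Pictures are saved under pics/ and viewed, and the job is handed in when it is done.

Besides the shell and the picture viewer there is one more tool, called after "Request:" as name(argument=value, ...), one argument or row to a line, values as JSON. step_arm: Moves the arm, as the interface text tells. Its arguments: {"type":"object","properties":{"plan":{"type":"array","items":{"type":"number"}}},"required":["plan"]}

```bash
ls; mkdir -p pics
python3 - <<'E'
from rig import robot
import cv2,pickle
s=robot.observe(); print(s)
d={}
for n in ["scene","side","wrist"]:
    p=robot.snapshot(n); d[n]=p
    cv2.imwrite(f"pics/{n}0.png",p["frame"][:,:,::-1])
    print(n,{k:v for k,v in p.items() if k!="frame"})
pickle.dump((s,d),open("d0.pkl","wb"))
E
```

```text
pics
{'time': 0.0, 'joints': array([ 1.09298892e+00,  3.42740749e-01,  1.52501493e+00,  1.60127633e-05,
        1.27540469e+00, -1.45999763e-01]), 'joint_velocities': array([ 0.00025456, -0.00084132, -0.00070596,  0.00155238,  0.00029291,
        0.00010292]), 'tau': array([ 5.79058433e-04, -4.33669531e+01, -2.46009207e+01, -1.09504435e-04,
        7.80959206e-03, -4.97004166e-06]), 'tool_pos': array([0.17080816, 0.49601318, 0.23061733]), 'eef_rot': array([[-9.45453433e-01,  3.25756453e-01, -7.34493853e-04],
       [ 3.25757190e-01,  9.45452450e-01, -1.38510038e-03],
       [ 2.43223627e-04, -1.54881456e-03, -9.99998771e-01]]), 'contact_force': array([ 0.72635342, -0.62503755, -0.02594387]), 'ft_torque': array([-0.01138517, -0.03607701,  0.02996   ]), 'gripper_width': 0.08570123662330113}
scene {'mtx': array([[392.9129004 ,   0.        , 274.27564074],
       [  0.        , 392.9129004 , 207.58574383],
       [  0.        ,   0.        ,   1.        ]]), 'R': array([[-0.24377839,  0.96982445,  0.00355373],
       [ 0.77937847,  0.19808536, -0.59441686],
       [-0.57718394, -0.142136
[... 267 characters left out ...]
-0.51291132,  0.01835036],
       [-0.32319798, -0.56788457, -0.75700078],
       [ 0.39869516,  0.64376167, -0.65315624]]), 't': array([-0.40850037,  0.25791161,  1.12124082])}
wrist {'mtx': array([[291.67082016,   0.        , 281.44738536],
       [  0.        , 291.67082016, 207.7833051 ],
       [  0.        ,   0.        ,   1.        ]]), 'hand_eye': array([[ 1.90990168e-04, -9.64006498e-01, -2.65878611e-01,
         6.61335403e-02],
       [ 9.99999499e-01,  4.45265948e-04, -8.96082594e-04,
         6.52828533e-05],
       [ 9.82216135e-04, -2.65878306e-01,  9.64006100e-01,
        -1.42692072e-01],
       [ 0.00000000e+00,  0.00000000e+00,  0.00000000e+00,
         1.00000000e+00]])}
```

View pics/scene0.png

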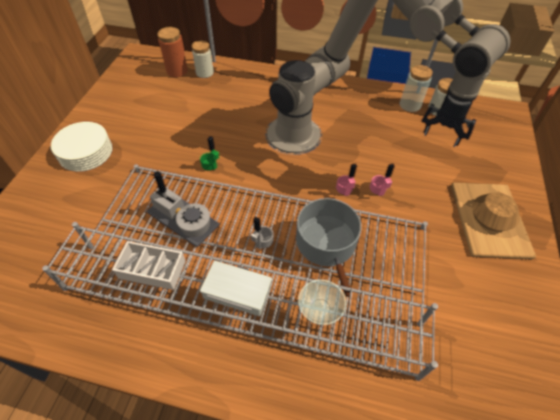

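View pics/side0.png

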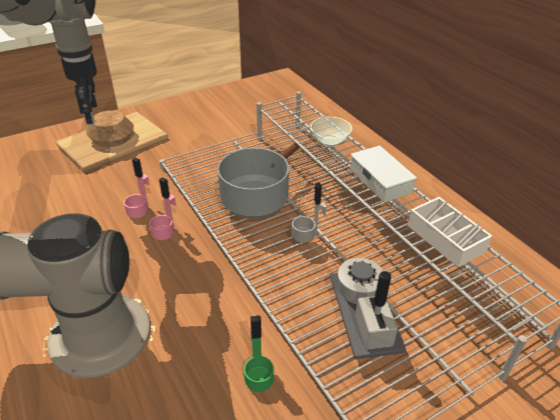

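View pics/wrist0.png

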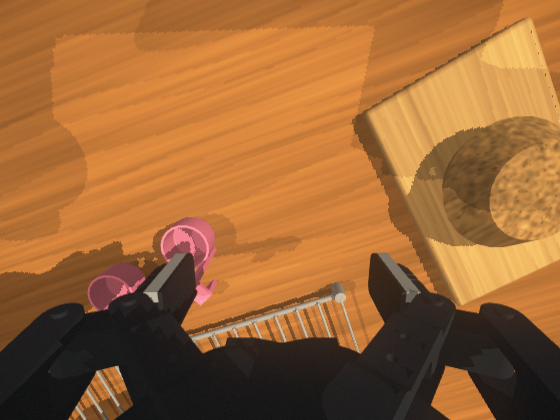

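Ladle-shaped things, in scene pixels: green at (210,158), pink at (346,184) and (381,183), and grey steel at (262,234), which is (306,222) in the side view. Only the grey one on the rack fits "steel, on the lower tier". I'll confirm it in enlarged crops.

Run:
```python
import pickle,cv2,numpy as np
s,d=pickle.load(open("d0.pkl","rb"))
def crop(n,x,y,w,h,k):
    return cv2.resize(d[n]["frame"][y:y+h,x:x+w,::-1],None,fx=k,fy=k,interpolation=cv2.INTER_CUBIC)
cv2.imwrite("pics/c1.png",crop("scene",230,190,140,110,5))
cv2.imwrite("pics/c2.png",crop("side",210,130,130,120,5))
cv2.imwrite("pics/c3.png",crop("side",320,250,90,110,5))
cv2.imwrite("pics/c4.png",crop("scene",140,165,90,85,6))
```

```text
(no output)
```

View pics/c1.png

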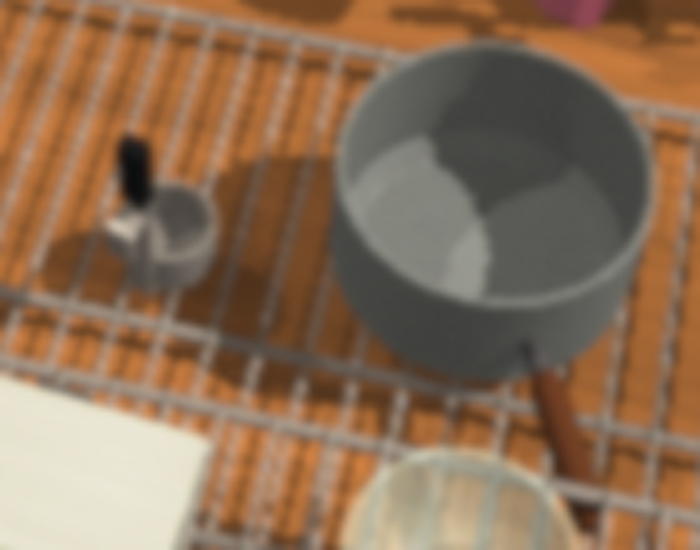

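View pics/c2.png

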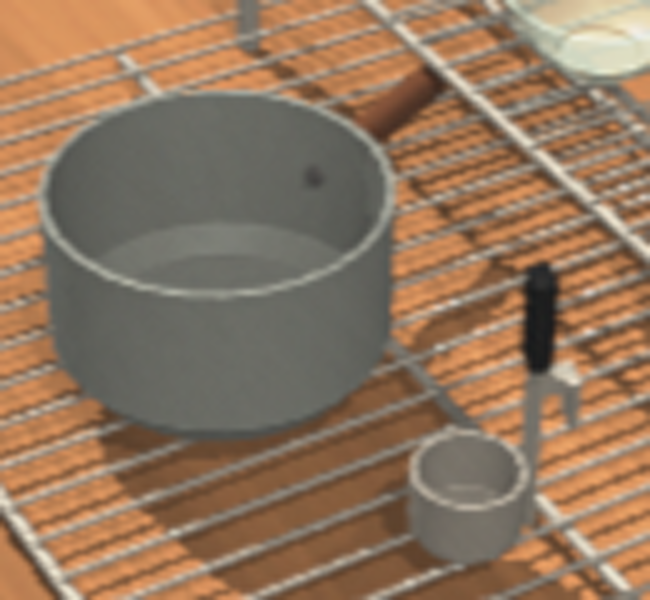

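View pics/c3.png

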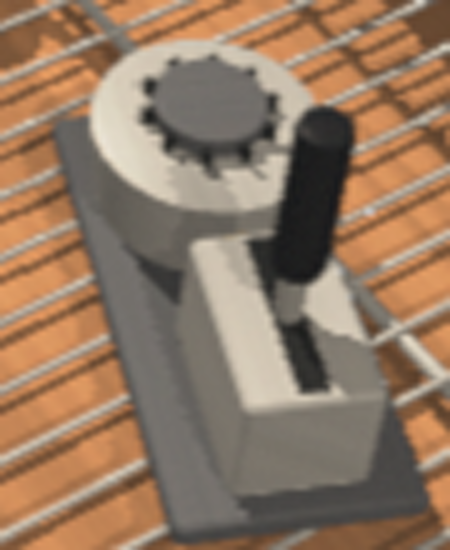

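View pics/c4.png

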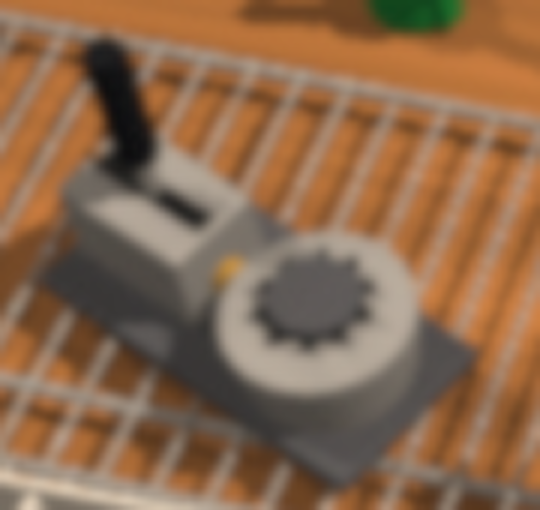

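```bash
cat > h.py <<'E'
import pickle,cv2,numpy as np
from scipy.optimize import least_squares
def proj(p,X):
    X=np.atleast_2d(X); c=X@p["R"].T+p["t"]; q=c@p["mtx"].T; return q[:,:2]/q[:,2:]
def Rz(a): c,s=np.cos(a),np.sin(a); return np.array([[c,-s,0],[s,c,0],[0,0,1]])
def full(pt,x0,y0,k): return (np.array(pt,float)+.5)/k-.5+np.array([x0,y0])
th=np.linspace(0,2*np.pi,180)
def bbox(p,c,r):
    q=proj(p,c+r*np.c_[np.cos(th),np.sin(th),0*th]); return np.r_[q.min(0),q.max(0)]
E
cat > fit.py <<'E'
from h import *
s,d=pickle.load(open("d0.pkl","rb")); S,D=d["scene"],d["side"]
def tow(x,names=None): return x
c1=lambda *p:full(p,230,190,5); c2=lambda *p:full(p,210,130,5); c3=lambda *p:full(p,320,250,5); c4=lambda *p:full(p,140,165,6)
# pot
def fp(v):
    c=np.array([v[0],v[1],.14]); r=[]
    r+=list(bbox(S,c,.095)-np.r_[c1(337,42),c1(655,305)])
    r+=list(bbox(D,c,.095)-np.r_[c2(40,92),c2(394,297)])
    return r
o=least_squares(fp,[.5,.15]); print("pot",o.x,np.round(o.fun,1)); pot=o.x
def fy(v):
    R=Rz(v[0]); r=[]
    L=lambda p:proj(p,np.array([R@[q,0,.065]+[pot[0],pot[1],.03] for q in np.linspace(.095,.216,300)]))
    a=L(S); r.append(np.abs(np.linalg.norm(a-c1(565,430),axis=1)).min())
    a=L(D); r.append(np.linalg.norm(a-c2(405,105),axis=1).min()); return r
b=min(np.linspace(-3.14,3.14,629),key=lambda a:sum(np.square(fy([a])))); print("pot yaw",b,fy([b]))
# ladle
def fl(v):
    R=Rz(v[2]); T=lambda x,y,z:R@[x,y,z]+[v[0],v[1],.03]; r=[]
    r+=list(proj(S,T(.0315,0,.160))[0]-c1(132,140))
    r+=list(proj(D,T(.0315,0,.160))[0]-c2(541,270))
    r+=list(proj(D,T(.0315,0,.104))[0]-c2(540,372))
    r+=list(bbox(D,T(0,0,.04),.03)-np.r_[c2(409,428),c2(529,511)])
    b=bbox(S,T(0,0,.04),.03); r+=[b[2]-c1(219,0)[0],b[1]-c1(0,182)[1]]
    r+=list(proj(D,T(.0505,0,.066))[0]-c2(573,428))
    return r
for y0 in np.arange(-3,3,1.):
    o=least_squares(fl,[.55,-.05,y0])
    print("ladle",o.x,o.cost,np.round(o.fun,1))
# burner
def fb(v):
    R=Rz(v[2]); T=lambda x,y,z:R@np.array([x,y,z])+[v[0],v[1],.03]; r=[]
    r+=list(proj(S,T(0,-.06,.03+.158))[0]-c4(103,45))
    r+=list(proj(D,T(0,-.06,.03+.158))[0]-c3(327,118))
    r+=list(bbox(D,T(0,.058,.078),.052)[[0,1]]-c3(90,40))
    r+=list(bbox(S,T(0,.058,.078),.052)[[0,1,2]]-np.r_[c4(215,235),c4(420,0)[0]])
    # nearest corners
    C=[T(a*.055,b*.115,.014) for a in(-1,1) for b in(-1,1)]
    for p,q in((D,c3(178,533)),(D,c3(432,503)),(D,c3(57,122)),(S,c4(42,273)),(S,c4(345,480)),(S,c4(476,350))):
        P=proj(p,np.array(C)); r+=list(P[np.linalg.norm(P-q,axis=1).argmin()]-q)
    return r
for y0 in (.8,1.2,.4):
    o=least_squares(fb,[.5,-.35,y0]); print("burner",o.x,o.cost,np.round(o.fun,1))
E
python3 fit.py
```

```text
pot [0.49712714 0.21097098] [-0.7 -0.4  0.2  0.3 -0.6 -0.8  0.4 -0. ]
pot yaw 0.44999999999999973 [np.float64(0.7305532129009797), np.float64(0.9229725923996714)]
ladle [ 0.53817545  0.02117619 -0.47342065] 3.094980487153967 [-0.9  0.3  0.6  1.4 -0.6 -0.9 -0.  -0.  -0.4 -0.9 -0.4 -0.2 -0.5 -0.6]
ladle [ 0.53817545  0.02117619 -0.47342066] 3.0949804871540127 [-0.9  0.3  0.6  1.4 -0.6 -0.9 -0.  -0.  -0.4 -0.9 -0.4 -0.2 -0.5 -0.6]
ladle [ 0.53817545  0.02117619 -0.47342065] 3.0949804871540008 [-0.9  0.3  0.6  1.4 -0.6 -0.9 -0.  -0.  -0.4 -0.9 -0.4 -0.2 -0.5 -0.6]
ladle [ 0.53817545  0.02117619 -0.47342068] 3.094980487154117 [-0.9  0.3  0.6  1.4 -0.6 -0.9 -0.  -0.  -0.4 -0.9 -0.4 -0.2 -0.5 -0.6]
ladle [ 0.53817545  0.02117619 -0.47342064] 3.094980487154051 [-0.9  0.3  0.6  1.4 -0.6 -0.9 -0.  -0.  -0.4 -0.9 -0.4 -0.2 -0.5 -0.6]
ladle [ 0.53817545  0.02117619 -0.47342064] 3.094980487153964 [-0.9  0.3  0.6  1.4 -0.6 -0.9 -0.  -0.  -0.4 -0.9 -0.4 -0.2 -0.5 -0.6]
burner [ 0.52160524 -0.26242263 -0.38436921] 28.0890137414264 [-0.6  0.6 -0.3  1.5  0.4 -4.9 -1.1 -3.8 -1.5 -1.  -0.1  0.3 -0.6 -1.5
 -1.1 -1.7  0.1 -1.2  0.9  0.1 -0.9]
burner [ 0.52058678 -0.27039818  0.93620215] 3890.9107796375492 [ -6.8  19.1  23.6 -15.6 -18.9  13.9  -0.6 -21.6  -2.2 -41.9 -29.3  16.8
 -13.4 -15.   13.8  -6.6  12.9 -40.2   0.9  -1.2 -15. ]
burner [ 0.52160524 -0.26242263 -0.38436921] 28.089013741426193 [-0.6  0.6 -0.3  1.5  0.4 -4.9 -1.1 -3.8 -1.5 -1.  -0.1  0.3 -0.6 -1.5
 -1.1 -1.7  0.1 -1.2  0.9  0.1 -0.9]
```

The crops confirm it: the grey steel ladle is upright on the rack with its hook pointing away from the robot. The fits agree to about 1 px. Next I plan the move to above its grip.

```bash
cat > plan.py <<'E'
import sys,numpy as np
from scipy.spatial.transform import Rotation as Ro
from rig import robot
def plan(tp,yaw_y,hand,smax=4.1,rmax=.122,maxrows=40,tilt=None):
    """yaw_y: world azimuth of tool y axis (tool down)"""
    s=robot.observe(); p=s["tool_pos"].copy(); R=s["eef_rot"].copy()
    y=np.array([np.cos(yaw_y),np.sin(yaw_y),0]); z=np.array([0,0,-1.]); Rt=np.c_[np.cross(y,z),y,z]
    rows=[]
    while len(rows)<maxrows:
        dp=np.array(tp)-p; rv=Ro.from_matrix(R.T@Rt).as_rotvec()
        if np.linalg.norm(dp)<6e-4 and np.linalg.norm(rv)<.006: break
        n=np.linalg.norm(dp); dp*=min(1,smax/100/max(n,1e-9)); a=np.linalg.norm(rv); rv*=min(1,rmax/max(a,1e-9))
        t=np.round(R.T@dp*100,2)+0.; rv=np.round(rv,3)+0.
        rows.append([*t,*rv,hand]); p=p+R@t/100; R=R@Ro.from_rotvec(rv).as_matrix()
    print(len(rows))
    for i in range(0,len(rows),8):
        print("["+", ".join(", ".join("%g"%v for v in r) for r in rows[i:i+8])+"]")
def st():
    s=robot.observe(); R=s["eef_rot"]
    print("t",s["time"],"p",np.round(s["tool_pos"],4),"yawy",round(np.arctan2(R[1,1],R[0,1]),4),"z",np.round(R[:,2],3),"F",np.round(s["contact_force"],2),"w",round(s["gripper_width"],4),"j",np.round(s["joints"],2))
E
python3 -c "
from plan import *
st(); plan([.566,.007,.25],-.473,0)"
```

```text
t 0.15 p [0.1708 0.4961 0.2308] yawy 1.239 z [-0.001 -0.001 -1.   ] F [ 0.28  0.62 -0.46] w 0.0855 j [ 1.09  0.34  1.52  0.    1.28 -0.15]
16
[-3.47, -2.18, -0.12, 0, 0, 0.122, 0, -3.71, -1.74, -0.12, 0, 0, 0.122, 0, -3.9, -1.27, -0.12, 0, 0, 0.122, 0, -4.02, -0.79, -0.12, 0, 0, 0.122, 0, -4.09, -0.29, -0.12, 0, 0, 0.122, 0, -4.09, 0.21, -0.12, 0, 0, 0.122, 0, -4.04, 0.7, -0.13, 0, 0, 0.122, 0, -3.92, 1.19, -0.12, 0, 0, 0.122, 0]
[-3.75, 1.66, -0.13, 0, 0, 0.122, 0, -3.52, 2.1, -0.12, 0, 0, 0.122, 0, -3.24, 2.52, -0.13, 0, 0, 0.122, 0, -2.91, 2.89, -0.12, 0, 0, 0.122, 0, -2.53, 3.22, -0.13, 0, 0.001, 0.122, 0, -2.12, 3.51, -0.13, 0, 0, 0.122, 0, -1.68, 3.74, -0.12, 0, 0, 0.004, 0, -0.56, 1.27, -0.05, 0, 0, 0, 0]
```

Request:
step_arm(
  plan=[-3.5, -2.2, -0.1, 0, 0, 0.12, 0, -3.7, -1.7, -0.1, 0, 0, 0.12, 0, -3.9, -1.3, -0.1, 0, 0, 0.12, 0, -4.0, -0.8, -0.1, 0, 0, 0.12, 0, -4.1, -0.3, -0.1, 0, 0, 0.12, 0, -4.1, 0.2, -0.1, 0, 0, 0.12, 0, -4.0, 0.7, -0.1, 0, 0, 0.12, 0, -3.9, 1.2, -0.1, 0, 0, 0.12, 0],
)

```text
time: 0.82
tool_pos: [0.3748, 0.2378, 0.2361]
eef_rot: [[-0.251, 0.968, -0.004], [0.968, 0.251, -0.001], [-0.0, -0.004, -1.0]]
contact_force: [1.2, 1.4, -0.5]
gripper_width: 0.0852
```

```bash
python3 -c "
from plan import *
st(); plan([.566,.007,.25],-.473,0)"
```

```text
t 0.8167 p [0.3748 0.2378 0.2361] yawy 0.2542 z [-0.004 -0.001 -1.   ] F [ 1.25  1.43 -0.53] w 0.0852 j [0.39 0.19 1.72 0.   1.24 0.14]
8
[-3.71, 1.73, -0.2, -0.001, 0, 0.122, 0, -3.47, 2.17, -0.19, -0.001, 0, 0.122, 0, -3.18, 2.58, -0.19, 0, 0, 0.122, 0, -2.84, 2.95, -0.19, -0.001, 0, 0.122, 0, -2.46, 3.27, -0.19, 0, 0.001, 0.122, 0, -2.05, 3.55, -0.19, -0.001, 0, 0.117, 0, -1.62, 3.76, -0.19, 0, 0, 0, 0, -0.51, 1.2, -0.06, 0, 0, 0, 0]
```

Tracking is good.

Request:
step_arm(
  plan=[-3.7, 1.7, -0.2, 0, 0, 0.12, 0, -3.5, 2.2, -0.2, 0, 0, 0.12, 0, -3.2, 2.6, -0.2, 0, 0, 0.12, 0, -2.8, 2.9, -0.2, 0, 0, 0.12, 0, -2.5, 3.3, -0.2, 0, 0, 0.12, 0, -2.0, 3.5, -0.2, 0, 0, 0.12, 0, -1.6, 3.7, -0.2, 0, 0, 0, 0, -0.5, 1.2, 0, 0, 0, 0, 0],
)

```text
time: 1.48
tool_pos: [0.5656, -0.0062, 0.2484]
eef_rot: [[0.486, 0.874, -0.005], [0.874, -0.486, -0.002], [-0.004, -0.003, -1.0]]
contact_force: [-1.2, 0.4, -0.9]
gripper_width: 0.0854
```

```bash
cat > look.py <<'E'
import sys,cv2,pickle
from plan import *
from h import proj
tag=sys.argv[1]
st()
s=robot.observe(); p=robot.snapshot("wrist"); H=p["hand_eye"]; T=np.eye(4); T[:3,:3]=s["eef_rot"]; T[:3,3]=s["tool_pos"]
W=np.linalg.inv(T@H); p["R"]=W[:3,:3]; p["t"]=W[:3,3]
pickle.dump(p,open(f"w{tag}.pkl","wb"))
cv2.imwrite(f"pics/w{tag}.png",p["frame"][:,:,::-1])
for n in sys.argv[2:]:
    q=robot.snapshot(n); pickle.dump(q,open(f"{n}{tag}.pkl","wb")); cv2.imwrite(f"pics/{n}{tag}.png",q["frame"][:,:,::-1])
E
python3 look.py 1 side
python3 -c "
from plan import *
plan([.566,.007,.25],-.473,0)
import pickle; from h import proj
p=pickle.load(open('w1.pkl','rb'))
import numpy as np
print(proj(p,np.array([[.5662,.0068,.19],[.5382,.0212,.07],[.497,.211,.14]])))"
```

```text
t 1.4833 p [ 0.5656 -0.0062  0.2484] yawy -0.5076 z [-0.005 -0.002 -1.   ] F [-1.19  0.37 -0.92] w 0.0854 j [-0.14  0.41  1.38 -0.    1.36  0.36]
1
[1.08, -0.39, -0.23, -0.006, 0.004, -0.034, 0]
[[272.04269905 207.75838048]
 [247.49085538 179.39823124]
 [ 59.04262574   2.94285315]]
```

View pics/w1.png

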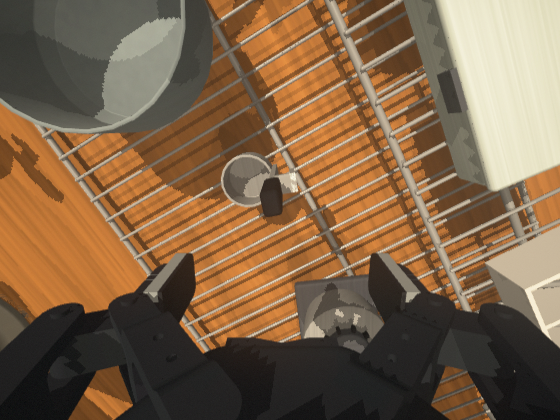

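The wrist view shows the ladle's cup rim at (247,181) and its grip top near (272,207). The fit predicts (247,179) and (272,208), so it holds. I'll correct and descend.

Request:
step_arm(
  plan=[1.1, -0.4, 0, 0, 0, -0.034, 0, 0, 0, 0, 0, 0, 0, 0],
)

```text
time: 1.75
tool_pos: [0.5652, 0.0084, 0.2469]
eef_rot: [[0.454, 0.891, -0.009], [0.891, -0.454, 0.001], [-0.004, -0.009, -1.0]]
contact_force: [-0.7, 0.4, 0.6]
gripper_width: 0.0855
```

```bash
python3 -c "
from plan import *
st(); plan([.566,.007,.146],-.473,0)"
```

```text
t 1.75 p [0.5652 0.0084 0.2469] yawy -0.4715 z [-0.009  0.001 -1.   ] F [-0.74  0.39  0.58] w 0.0855 j [-0.12  0.41  1.38 -0.    1.36  0.35]
3
[-0.02, 0.09, 4.1, -0.009, 0.004, 0.002, 0, -0.04, 0.06, 4.1, 0, 0, 0, 0, -0.02, 0.02, 1.89, 0, 0, 0, 0]
```

Request:
step_arm(
  plan=[-0.05, 0.1, 3.0, -0.009, 0.004, 0, 0, 0, 0, 3.0, 0, 0, 0, 0, 0, 0, 2.5, 0, 0, 0, 0, 0, 0, 1.2, 0, 0, 0, 0, 0, 0, 0, 0, 0, 0, 0, 0, 0, 0, 0, 0, 0, 0],
)

```text
time: 2.25
tool_pos: [0.5628, 0.0185, 0.1493]
eef_rot: [[0.439, 0.899, 0.004], [0.899, -0.439, 0.001], [0.003, 0.004, -1.0]]
contact_force: [-1.3, -0.4, 0.8]
gripper_width: 0.0855
```

```bash
python3 -c "
from plan import *
st(); plan([.566,.007,.146],-.473,0)"; python3 look.py 2 side
```

```text
t 2.25 p [0.5628 0.0185 0.1493] yawy -0.4544 z [ 0.004  0.001 -1.   ] F [-1.27 -0.36  0.81] w 0.0855 j [-0.1   0.48  1.54  0.    1.11  0.35]
1
[-0.89, 0.79, 0.33, 0.004, -0.003, 0.019, 0]
t 2.25 p [0.5628 0.0185 0.1493] yawy -0.4544 z [ 0.004  0.001 -1.   ] F [-1.27 -0.36  0.81] w 0.0855 j [-0.1   0.48  1.54  0.    1.11  0.35]
```

View pics/side2.png

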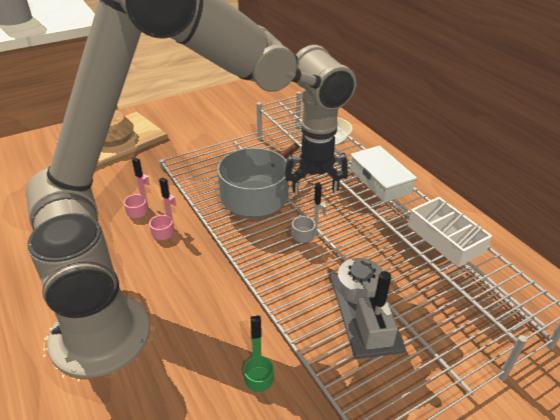

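View pics/w2.png

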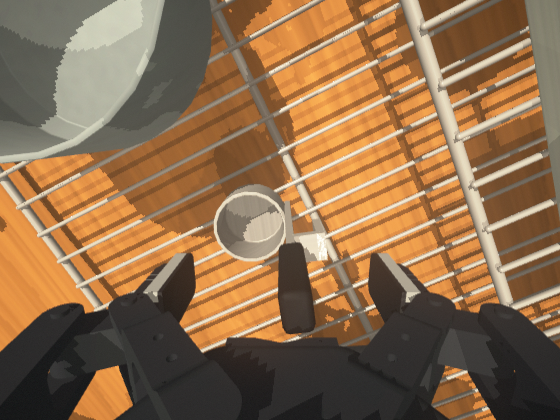

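The TCP drifted about 12 mm in y, so I'll check whether it is still moving and re-centre it.

Request:
step_arm(
  plan=[0, 0, 0, 0, 0, 0, 0, 0, 0, 0, 0, 0, 0, 0],
)

```text
time: 2.52
tool_pos: [0.5645, 0.0186, 0.1526]
eef_rot: [[0.438, 0.899, 0.01], [0.899, -0.438, 0.0], [0.005, 0.009, -1.0]]
contact_force: [0.8, -0.1, 0.9]
gripper_width: 0.0851
```

```bash
python3 -c "
from plan import *
st(); print(np.round(robot.observe()['joint_velocities'],4)); plan([.566,.007,.146],-.473,0)"
```

```text
t 2.5167 p [0.5645 0.0186 0.1526] yawy -0.4537 z [ 0.01  0.   -1.  ] F [ 0.81 -0.06  0.95] w 0.0851 j [-0.1   0.48  1.54  0.    1.11  0.35]
[ 0.0045 -0.0153 -0.0136 -0.0038  0.0039 -0.0009]
1
[-0.98, 0.64, 0.66, 0.009, -0.005, 0.019, 0]
```

Request:
step_arm(
  plan=[-0.5, 0.3, 0.3, 0.005, -0.003, 0.01, 0, -0.4, 0.2, 0.2, 0.003, -0.002, 0.005, 0, 0, 0, 0, 0, 0, 0, 0],
)

```text
time: 2.77
tool_pos: [0.5663, 0.0074, 0.1497]
eef_rot: [[0.453, 0.892, 0.005], [0.892, -0.453, -0.002], [0.001, 0.005, -1.0]]
contact_force: [0.7, -0.2, -0.3]
gripper_width: 0.0851
```

```bash
python3 -c "
from plan import *
st(); print(np.round(robot.observe()['joint_velocities'],4)); plan([.566,.007,.146],-.473,0)"
```

```text
t 2.7667 p [0.5663 0.0074 0.1497] yawy -0.4697 z [ 0.005 -0.002 -1.   ] F [ 0.7  -0.22 -0.27] w 0.0851 j [-0.12  0.49  1.53 -0.    1.12  0.35]
[-0.0028 -0.0066 -0.0065  0.0021  0.0029  0.0027]
1
[-0.05, -0.01, 0.37, 0.005, -0.001, 0.003, 0]
```

Request:
step_arm(
  plan=[0, 0, 0.3, 0.003, 0, 0, 0, 0, 0, 0.1, 0, 0, 0, 0, 0, 0, 0, 0, 0, 0, 0.5, 0, 0, 0, 0, 0, 0, 1, 0, 0, 0, 0, 0, 0, 1, 0, 0, 0, 0, 0, 0, 1, 0, 0, 0, 0, 0, 0, 1, 0, 0, 0, 0, 0, 0, 1],
)

```text
time: 3.43
tool_pos: [0.5662, 0.0064, 0.1451]
eef_rot: [[0.454, 0.891, 0.001], [0.891, -0.454, 0.0], [0.001, 0.001, -1.0]]
contact_force: [-8.2, 0.1, 8.0]
gripper_width: 0.0134
```

```bash
python3 look.py 3 side
```

```text
t 3.4333 p [0.5662 0.0064 0.1451] yawy -0.4715 z [ 0.001  0.    -1.   ] F [-8.18  0.1   7.99] w 0.0134 j [-0.12  0.5   1.53  0.    1.11  0.35]
```

View pics/w3.png

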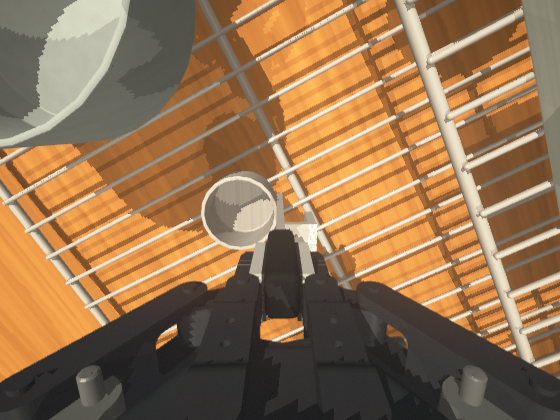

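Gripped at 13.4 mm opening. I'll lift gently.

Request:
step_arm(
  plan=[0, 0, -1.0, 0, 0, 0, 1, 0, 0, -2.0, 0, 0, 0, 1, 0, 0, -3.0, 0, 0, 0, 1, 0, 0, -3.0, 0, 0, 0, 1, 0, 0, -2.5, 0, 0, 0, 1, 0, 0, -1.5, 0, 0, 0, 1, 0, 0, -0.5, 0, 0, 0, 1, 0, 0, 0, 0, 0, 0, 1],
)

```text
time: 4.2
tool_pos: [0.5651, 0.0068, 0.2872]
eef_rot: [[0.454, 0.891, -0.002], [0.891, -0.454, 0.001], [-0.0, -0.002, -1.0]]
contact_force: [0.1, -0.8, -0.7]
gripper_width: 0.013
```

```bash
python3 look.py 4 side; python3 -c "
from plan import *
st();plan([.5714,.173,.29],-.473,1,smax=3)"
```

```text
t 4.2 p [0.5651 0.0068 0.2872] yawy -0.4714 z [-0.002  0.001 -1.   ] F [ 0.07 -0.79 -0.73] w 0.013 j [-0.12  0.38  1.31  0.    1.45  0.35]
t 4.3 p [0.5645 0.0069 0.2853] yawy -0.4713 z [-0.005  0.001 -1.   ] F [-0.44  0.   -2.43] w 0.0131 j [-0.12  0.38  1.31  0.    1.45  0.35]
6
[2.73, -1.25, -0.08, -0.005, 0.001, 0.002, 1, 2.72, -1.25, -0.09, 0, 0, 0, 1, 2.72, -1.26, -0.08, 0, 0, 0, 1, 2.72, -1.25, -0.09, 0, 0, 0, 1, 2.72, -1.25, -0.08, 0, 0, 0, 1, 1.5, -0.69, -0.05, 0, 0, 0, 1]
```

View pics/side4.png

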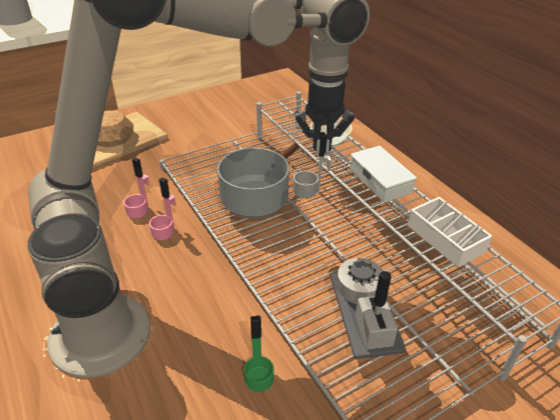

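The ladle is off the rack, with its cup at about (306,183). I'll move it over the pot.

Request:
step_arm(
  plan=[1.8, -0.8, -0.2, -0.004, 0, 0, 1, 2.7, -1.2, -0.2, 0, 0, 0, 1, 2.7, -1.2, -0.1, 0, 0, 0, 1, 2.7, -1.2, -0.1, 0, 0, 0, 1, 2.2, -1.0, -0.1, 0, 0, 0, 1, 1.4, -0.6, 0, 0, 0, 0, 1, 0.4, -0.2, 0, 0, 0, 0, 1, 0, 0, 0, 0, 0, 0, 1],
)

```text
time: 4.97
tool_pos: [0.5682, 0.1633, 0.2773]
eef_rot: [[0.457, 0.889, -0.026], [0.889, -0.458, -0.003], [-0.015, -0.022, -1.0]]
contact_force: [0.3, 0.4, -2.3]
gripper_width: 0.0131
```

```bash
python3 -c "
from plan import *
st();plan([.5714,.173,.29],-.473,1,smax=3)"
```

```text
t 4.9667 p [0.5682 0.1633 0.2773] yawy -0.4755 z [-0.026 -0.003 -1.   ] F [ 0.25  0.36 -2.26] w 0.0131 j [0.15 0.45 1.22 0.   1.49 0.63]
1
[0.99, -0.19, -1.28, -0.022, 0.015, -0.002, 1]
```

Request:
step_arm(
  plan=[0.4, -0.1, -0.6, -0.01, 0.007, 0, 1, 0.3, -0.1, -0.4, -0.007, 0.004, 0, 1, 0.2, 0, -0.2, -0.003, 0.002, 0, 1, 0, 0, 0, 0, 0, 0, 1, 0, 0, 0, 0, 0, 0, 1],
)

```text
time: 5.38
tool_pos: [0.5707, 0.1692, 0.2883]
eef_rot: [[0.461, 0.888, -0.004], [0.888, -0.461, -0.003], [-0.004, -0.003, -1.0]]
contact_force: [0.1, -0.0, -2.0]
gripper_width: 0.013
```

```bash
python3 look.py 5 side scene;python3 -c "
from plan import *
st();plan([.5714,.173,.285],-.473,1,smax=3)
import cv2
a=cv2.imread('pics/side5.png')[90:230,210:370];cv2.imwrite('pics/c5.png',cv2.resize(a,None,fx=4,fy=4,interpolation=2))
a=cv2.imread('pics/scene5.png')[170:290,260:400];cv2.imwrite('pics/c6.png',cv2.resize(a,None,fx=4,fy=4,interpolation=2))"
```

```text
t 5.3833 p [0.5707 0.1692 0.2883] yawy -0.4788 z [-0.004 -0.003 -1.   ] F [ 0.1  -0.05 -2.01] w 0.013 j [ 0.16  0.44  1.21 -0.    1.49  0.64]
t 5.5333 p [0.5707 0.1694 0.2881] yawy -0.4786 z [-0.005 -0.003 -1.   ] F [ 0.02 -0.17 -1.95] w 0.0129 j [ 0.16  0.44  1.21 -0.    1.49  0.64]
1
[0.36, -0.1, 0.31, -0.003, 0.004, -0.006, 1]
```

View pics/c5.png

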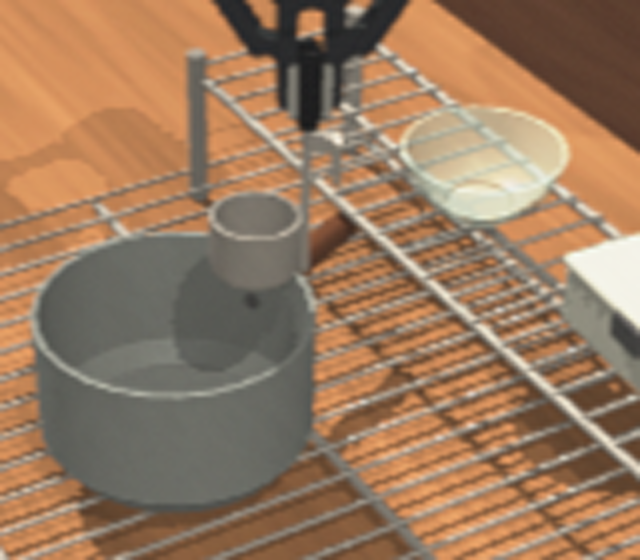

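View pics/w5.png

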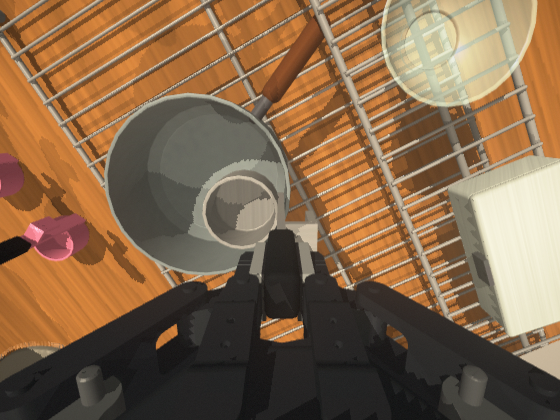

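View pics/c6.png

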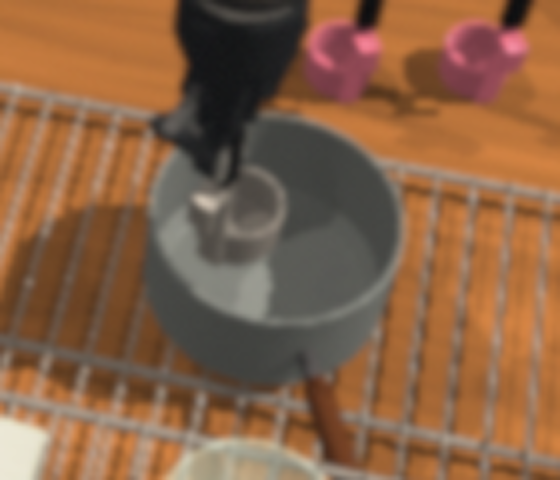

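```bash
python3 -c "
from h import *
p=pickle.load(open('w5.pkl','rb'))
o=least_squares(lambda v:bbox(p,np.array([v[0],v[1],.14]),.095)-[105,93,290,274],[.497,.211]);print(o.x,o.fun)
for z in(.212,.215):
  q=least_squares(lambda v:bbox(p,np.array([v[0],v[1],z]),.03)-[203,171,278,248],[.54,.187]);print(z,q.x,q.fun)
from plan import *
s=robot.observe();tc=s['tool_pos'];print(tc, np.linalg.norm(q.x-o.x), q.x-tc[:2], np.arctan2(*(tc[:2]-q.x)[::-1]))
e=[np.cos(-.473),np.sin(-.473)];print('radial',(tc[:2]-o.x)@e,(tc[:2]-o.x)@[-e[1],e[0]], (q.x-o.x)@e)
"
```

```text
[0.49732441 0.2108816 ] [-1.13491852 -0.86196483  1.14387687  1.46182705]
0.212 [0.54507754 0.18714355] [-0.91271729  1.54024873  0.91512492 -1.70369532]
0.215 [0.54584291 0.1876531 ] [-1.44369524  1.08834649  1.44653463 -1.14067412]
[0.57065516 0.16939288 0.28813181] 0.0537922756459244 [-0.02481224  0.01826022] -0.6344391593884884
radial 0.08418000562807003 -0.0035270116187742203 0.053773400293248494
```

Request:
step_arm(
  plan=[0.3, -0.1, 0.2, -0.003, 0.003, 0.005, 1, 0, 0, 1.0, 0, 0, 0, 1, 0, 0, 1.5, 0, 0, 0, 1, 0, 0, 1.5, 0, 0, 0, 1, 0, 0, 1.0, 0, 0, 0, 1, 0, 0, 0.4, 0, 0, 0, 1, 0, 0, 0, 0, 0, 0, 1],
)

```text
time: 6.12
tool_pos: [0.5706, 0.1722, 0.2264]
eef_rot: [[0.466, 0.885, -0.001], [0.885, -0.466, -0.001], [-0.002, -0.0, -1.0]]
contact_force: [0.3, 0.3, -1.9]
gripper_width: 0.0129
```

```bash
python3 -c "
from plan import *
st();plan([.5715,.1728,.168],-.473,1,smax=1.5)"
```

```text
t 6.1167 p [0.5706 0.1722 0.2264] yawy -0.4852 z [-0.001 -0.001 -1.   ] F [ 0.34  0.29 -1.91] w 0.0129 j [ 0.17  0.48  1.32 -0.    1.34  0.65]
4
[0.03, 0.01, 1.5, 0, 0.002, -0.012, 1, 0.02, 0.02, 1.5, 0, 0, 0, 1, 0.02, 0.01, 1.5, 0, 0, 0, 1, 0.02, 0.02, 1.34, 0, 0, 0, 1]
```

Request:
step_arm(
  plan=[0, 0, 0.8, 0, 0, -0.012, 1, 0, 0, 1.0, 0, 0, 0, 1, 0, 0, 0.6, 0, 0, 0, 1, 0, 0, 0.2, 0, 0, 0, 1, 0, 0, 0, 0, 0, 0, 1, 0, 0, 0, 0, 0, 0, 1],
)

```text
time: 6.62
tool_pos: [0.5708, 0.1723, 0.1979]
eef_rot: [[0.454, 0.891, -0.001], [0.891, -0.454, -0.001], [-0.001, 0.0, -1.0]]
contact_force: [0.7, -0.4, -1.7]
gripper_width: 0.0134
```

```bash
python3 look.py 6 side scene;python3 -c "
from plan import *
st();plan([.5715,.1728,.168],-.473,1,smax=1.5)
import cv2
a=cv2.imread('pics/side6.png')[110:230,210:350];cv2.imwrite('pics/c7.png',cv2.resize(a,None,fx=5,fy=5,interpolation=2))
a=cv2.imread('pics/w6.png')[60:330,130:430];cv2.imwrite('pics/c8.png',cv2.resize(a,None,fx=2,fy=2,interpolation=2))"
```

```text
t 6.6167 p [0.5708 0.1723 0.1979] yawy -0.4716 z [-0.001 -0.001 -1.   ] F [ 0.72 -0.38 -1.7 ] w 0.0134 j [ 0.17  0.5   1.37 -0.    1.27  0.64]
t 6.7667 p [0.571  0.1723 0.1984] yawy -0.4717 z [ 0.    -0.001 -1.   ] F [ 0.75 -0.48 -1.9 ] w 0.0132 j [ 0.17  0.5   1.37 -0.    1.27  0.64]
2
[0.03, 0.01, 1.5, 0.001, 0.001, 0.001, 1, 0.03, 0.01, 1.5, 0, 0, 0, 1]
```

View pics/c7.png

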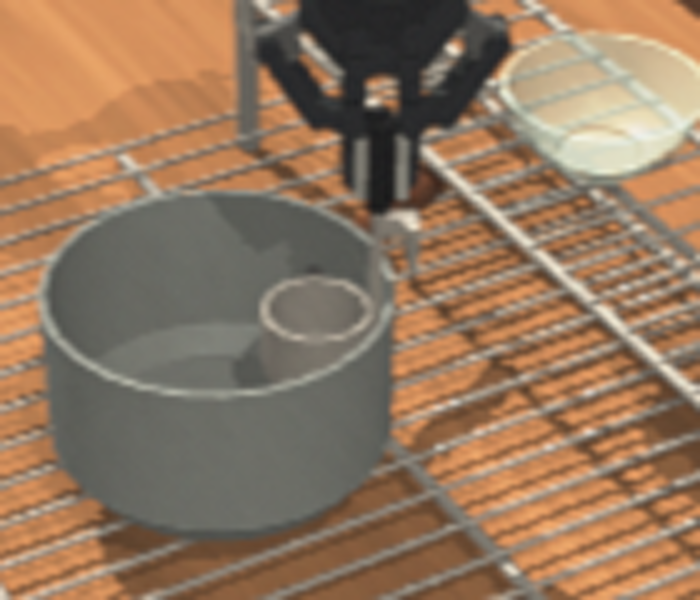

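View pics/c8.png

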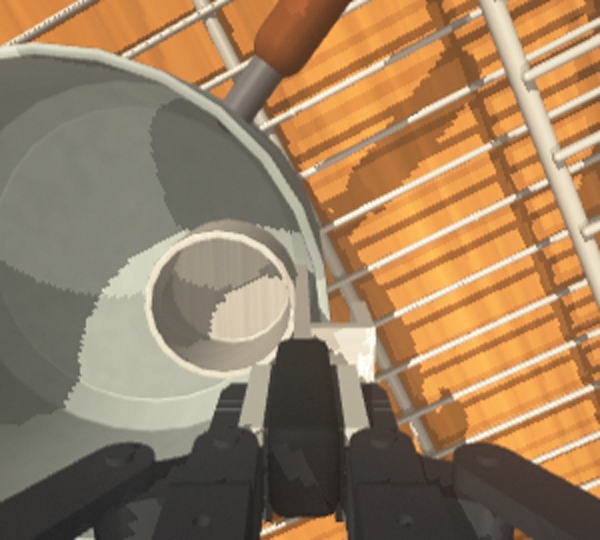

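The cup and strap are inside the wall, and the tongue is outside it. I'll lower the last part slowly.

Request:
step_arm(
  plan=[0, 0, 0.7, 0, 0, 0, 1, 0, 0, 0.8, 0, 0, 0, 1, 0, 0, 0.5, 0, 0, 0, 1, 0, 0, 0.2, 0, 0, 0, 1, 0, 0, 0, 0, 0, 0, 1],
)

```text
time: 7.18
tool_pos: [0.5713, 0.1724, 0.1748]
eef_rot: [[0.454, 0.891, 0.002], [0.891, -0.454, -0.001], [0.0, 0.002, -1.0]]
contact_force: [-0.3, 0.7, -1.9]
gripper_width: 0.0133
```

```bash
python3 -c "
from plan import *
st()"
```

```text
t 7.1833 p [0.5713 0.1724 0.1748] yawy -0.4717 z [ 0.002 -0.001 -1.   ] F [-0.3   0.74 -1.94] w 0.0133 j [ 0.17  0.52  1.4  -0.    1.22  0.64]
```

Request:
step_arm(
  plan=[0, 0, 0.3, 0, 0, 0, 1, 0, 0, 0.3, 0, 0, 0, 1, 0, 0, 0.2, 0, 0, 0, 1, 0, 0, 0, 0, 0, 0, 1],
)

```text
time: 7.52
tool_pos: [0.5713, 0.1724, 0.1658]
eef_rot: [[0.454, 0.891, 0.002], [0.891, -0.454, -0.001], [-0.0, 0.002, -1.0]]
contact_force: [0.3, 0.4, -2.3]
gripper_width: 0.0133
```

Request:
step_arm(
  plan=[0, 0, 0.2, 0, 0, 0, 1, 0, 0, 0.1, 0, 0, 0, 1],
)

```text
time: 7.68
tool_pos: [0.5719, 0.1725, 0.1651]
eef_rot: [[0.454, 0.891, 0.004], [0.891, -0.454, -0.001], [0.001, 0.004, -1.0]]
contact_force: [-4.3, -1.6, 4.6]
gripper_width: 0.0132
```

Contact: the force along z went from −2 to +4.6 N. I'll release slowly.

Request:
step_arm(
  plan=[0, 0, -0.1, 0, 0, 0, 0.8, 0, 0, 0, 0, 0, 0, 0.7, 0, 0, 0, 0, 0, 0, 0.6, 0, 0, 0, 0, 0, 0, 0.5, 0, 0, 0, 0, 0, 0, 0.5],
)

```text
time: 8.1
tool_pos: [0.5729, 0.1727, 0.1679]
eef_rot: [[0.454, 0.891, 0.008], [0.891, -0.454, 0.0], [0.004, 0.007, -1.0]]
contact_force: [-0.6, -0.0, -0.0]
gripper_width: 0.0427
```

```bash
python3 look.py 7 side scene;python3 -c "
from plan import *
st()
import cv2
a=cv2.imread('pics/side7.png')[110:230,210:350];cv2.imwrite('pics/c9.png',cv2.resize(a,None,fx=5,fy=5,interpolation=2))"
```

```text
t 8.1 p [0.5729 0.1727 0.1679] yawy -0.4716 z [ 0.008  0.    -1.   ] F [-0.61 -0.02 -0.01] w 0.0427 j [ 0.17  0.52  1.41 -0.    1.2   0.64]
t 8.25 p [0.5728 0.1727 0.1677] yawy -0.4716 z [ 0.008  0.    -1.   ] F [-0.41 -0.42  0.16] w 0.0428 j [ 0.17  0.52  1.41 -0.    1.2   0.64]
```

View pics/c9.png

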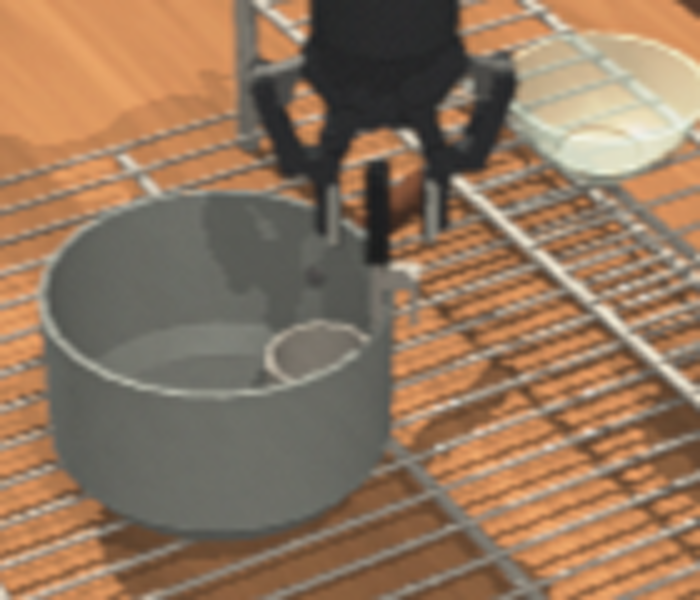

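View pics/w7.png

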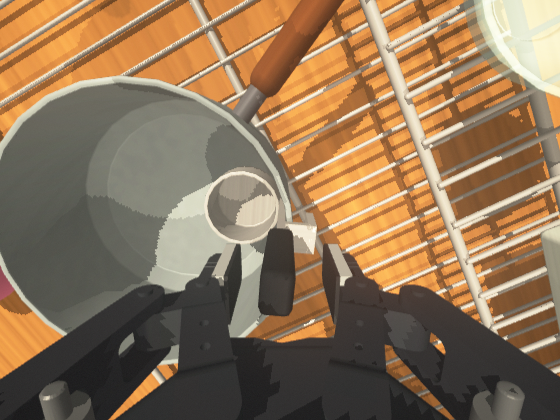

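The ladle hangs upright with its cup inside, its hook over the rim and the fingers clear of it. I'll rise straight up.

Request:
step_arm(
  plan=[0, 0, -0.5, -0.004, 0.003, 0, 0.5, 0, 0, -1.5, -0.003, 0, 0, 0.5, 0, 0, -2.5, 0, 0, 0, 0.5, 0, 0, -2.5, 0, 0, 0, 0.5, 0, 0, -2.5, 0, 0, 0, 0.5, 0, 0, -2.0, 0, 0, 0, 0.5, 0, 0, -1.0, 0, 0, 0, 0.5, 0, 0, 0, 0, 0, 0, 0.5],
)

```text
time: 8.92
tool_pos: [0.5697, 0.1725, 0.2987]
eef_rot: [[0.454, 0.891, 0.013], [0.891, -0.454, -0.001], [0.005, 0.012, -1.0]]
contact_force: [0.1, -0.0, 0.3]
gripper_width: 0.0426
```

```bash
python3 look.py 8 side scene;python3 -c "
from plan import *
st(); plan([.481,-.3625,.30],-.385,1)
import cv2
a=cv2.imread('pics/side8.png')[110:230,210:350];cv2.imwrite('pics/c10.png',cv2.resize(a,None,fx=5,fy=5,interpolation=2))"
```

```text
t 8.9167 p [0.5697 0.1725 0.2987] yawy -0.4717 z [ 0.013 -0.001 -1.   ] F [ 0.11 -0.03  0.3 ] w 0.0426 j [ 0.17  0.43  1.21 -0.    1.49  0.64]
t 9.0667 p [0.5686 0.1723 0.295 ] yawy -0.4718 z [ 0.007 -0.002 -1.   ] F [-0.66 -0.31 -0.09] w 0.0426 j [ 0.17  0.43  1.21 -0.    1.49  0.64]
14
[-3.91, 1.25, -0.04, 0.008, -0.001, -0.087, 1, -4, 0.9, -0.04, 0, 0, 0, 1, -4, 0.9, -0.04, 0, 0, 0, 1, -4, 0.91, -0.04, 0, 0, 0, 1, -4, 0.9, -0.04, 0, 0, 0, 1, -4, 0.91, -0.04, 0, 0, 0, 1, -4, 0.9, -0.04, 0, 0, 0, 1, -4, 0.91, -0.04, 0, 0, 0, 1]
[-4, 0.9, -0.04, 0, 0, 0, 1, -4, 0.91, -0.04, 0, 0, 0, 1, -4, 0.9, -0.04, 0, 0, 0, 1, -4, 0.91, -0.04, 0, 0, 0, 1, -4, 0.9, -0.03, 0, 0, 0, 1, -0.85, 0.2, -0.01, 0, 0, 0, 1]
```

View pics/c10.png

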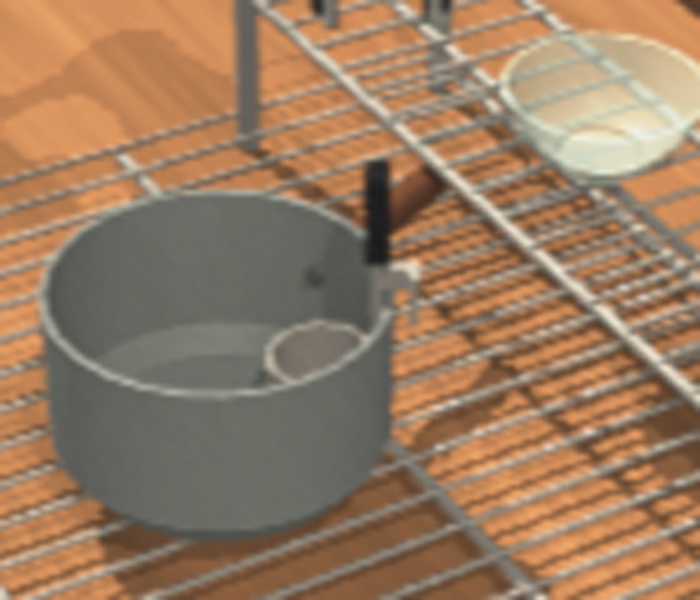

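View pics/w8.png

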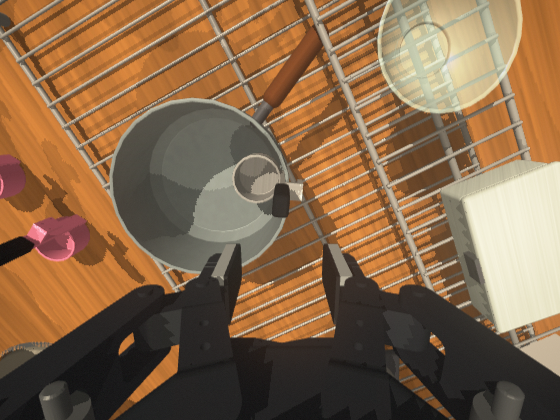

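The ladle hangs freely and the pot hasn't moved. On to the lever, with the fingers shut, passing well above it.

Request:
step_arm(
  plan=[-2.5, 0.7, -0.2, 0.007, -0.002, -0.04, 1, -4.0, 0.9, -0.2, 0, 0, -0.04, 1, -4.0, 0.9, -0.1, 0, 0, 0, 1, -4.0, 0.9, -0.1, 0, 0, 0, 1, -4.0, 0.9, -0.1, 0, 0, 0, 1, -4.0, 0.9, -0.1, 0, 0, 0, 1, -4.0, 0.9, -0.1, 0, 0, 0, 1, -4.0, 0.9, 0, 0, 0, 0, 1],
)

```text
time: 9.73
tool_pos: [0.5095, -0.1357, 0.2908]
eef_rot: [[0.364, 0.931, -0.021], [0.931, -0.364, 0.005], [-0.003, -0.022, -1.0]]
contact_force: [0.9, -0.4, 0.6]
gripper_width: -0.0001
```

```bash
python3 -c "
from plan import *
st(); plan([.481,-.3625,.30],-.385,1)"
```

```text
t 9.7333 p [ 0.5095 -0.1357  0.2908] yawy -0.3729 z [-0.021  0.005 -1.   ] F [ 0.92 -0.36  0.65] w -0.0001 j [-0.4   0.32  1.39 -0.    1.45 -0.03]
6
[-3.97, 1, -0.18, -0.022, 0.003, 0.012, 1, -3.96, 1.05, -0.16, 0, 0, 0, 1, -3.96, 1.05, -0.17, 0, 0, 0, 1, -3.96, 1.06, -0.16, 0, 0, 0, 1, -3.96, 1.05, -0.17, 0, 0, 0, 1, -2.29, 0.61, -0.09, 0, 0, 0, 1]
```

Request:
step_arm(
  plan=[-4.0, 1.0, -0.3, -0.01, 0.002, 0.006, 1, -4.0, 1.0, -0.3, -0.005, 0, 0, 1, -4.0, 1.0, -0.2, 0, 0, 0, 1, -3.5, 1.0, -0.2, 0, 0, 0, 1, -2.5, 0.8, -0.1, 0, 0, 0, 1, -1.0, 0.3, 0, 0, 0, 0, 1, 0, 0, 0, 0, 0, 0, 1, 0, 0, 0, 0, 0, 0, 1],
)

```text
time: 10.4
tool_pos: [0.4778, -0.3419, 0.2877]
eef_rot: [[0.38, 0.925, -0.025], [0.925, -0.38, 0.014], [0.004, -0.028, -1.0]]
contact_force: [0.6, 1.2, -0.5]
gripper_width: -0.0002
```

```bash
python3 -c "
from plan import *
st(); plan([.481,-.3625,.30],-.385,1)"; python3 look.py 9 side
python3 -c "
from h import *
p=pickle.load(open('w9.pkl','rb'))
R=Rz(-.384);T=lambda x,y,z:R@np.array([x,y,z])+[.5216,-.2624,.03]
print(proj(p,np.array([T(0,-.06,.188),T(0,-.06,.105),T(0,.058,.078),T(-.03,-.105,.075),T(.03,-.105,.075)])))"
```

```text
t 10.4 p [ 0.4778 -0.3419  0.2877] yawy -0.3897 z [-0.025  0.014 -1.   ] F [ 0.64  1.24 -0.45] w -0.0002 j [-0.75  0.44  1.21 -0.01  1.51 -0.36]
1
[-1.78, 1.04, -1.27, -0.028, -0.004, -0.005, 1]
t 10.4 p [ 0.4778 -0.3419  0.2877] yawy -0.3897 z [-0.025  0.014 -1.   ] F [ 0.64  1.24 -0.45] w -0.0002 j [-0.75  0.44  1.21 -0.01  1.51 -0.36]
[[296.99854247 179.9940311 ]
 [295.10055789 165.89216738]
 [295.45210627  43.30456132]
 [268.34434264 201.83267324]
 [320.58084621 201.91352601]]
```

View pics/w9.png

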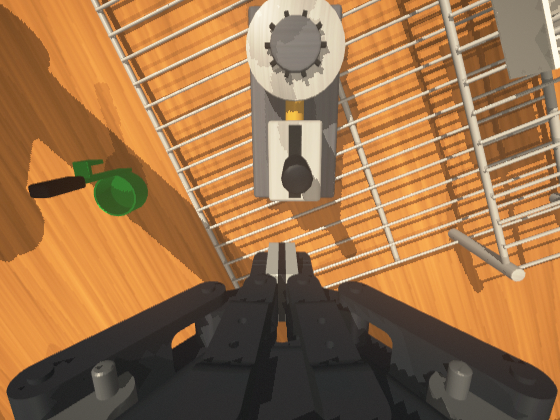

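View pics/side9.png

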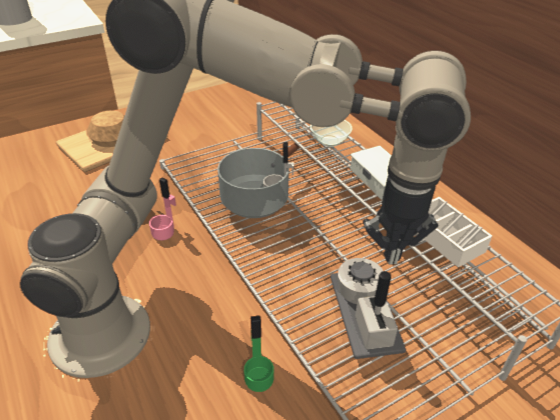

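The lever top sits at (297,180) as predicted. I'll settle behind it, then descend.

Request:
step_arm(
  plan=[-0.9, 0.5, -0.4, -0.014, -0.002, 0, 1, -0.6, 0.3, 0, -0.007, -0.002, 0, 1, -0.2, 0.1, 0, -0.004, 0, 0, 1, 0, 0, 0, 0, 0, 0, 1],
)

```text
time: 10.83
tool_pos: [0.4825, -0.357, 0.2935]
eef_rot: [[0.372, 0.928, 0.001], [0.928, -0.372, -0.001], [-0.001, 0.001, -1.0]]
contact_force: [0.7, 0.5, 0.0]
gripper_width: 0.0
```

```bash
python3 -c "
from plan import *
st(); plan([.481,-.3625,.17],-.385,1,smax=3)"
```

```text
t 10.8333 p [ 0.4825 -0.357   0.2935] yawy -0.3809 z [ 0.001 -0.001 -1.   ] F [0.69 0.51 0.04] w 0.0 j [-0.76  0.45  1.19 -0.    1.5  -0.38]
5
[-0.14, 0.01, 3, 0.001, 0.001, 0.004, 1, -0.14, 0.02, 3, 0, 0, 0, 1, -0.14, 0.01, 3, 0, 0, 0, 1, -0.13, 0.02, 3, 0, 0, 0, 1, -0.02, 0, 0.35, 0, 0, 0, 1]
```

Request:
step_arm(
  plan=[-0.6, 0, 1.5, 0, 0, 0, 1, -0.4, 0, 2.5, 0, 0, 0, 1, -0.2, 0, 3.0, 0, 0, 0, 1, 0, 0, 2.5, 0, 0, 0, 1, 0, 0, 1.5, 0, 0, 0, 1, 0, 0, 0.5, 0, 0, 0, 1, 0, 0, 0, 0, 0, 0, 1],
)

```text
time: 11.42
tool_pos: [0.4806, -0.3677, 0.1782]
eef_rot: [[0.369, 0.929, 0.008], [0.929, -0.369, -0.007], [-0.003, 0.01, -1.0]]
contact_force: [-0.7, 0.0, 1.2]
gripper_width: 0.0001
```

```bash
python3 look.py 10 side; python3 -c "
from plan import *
s=robot.observe();print(np.round(s['joint_velocities'],3)); plan([.481,-.3625,.17],-.385,1,smax=3)
d=s['tool_pos'][:2]-[.499,-.318];R=s['eef_rot'];print('along x',d@R[:2,0],'lat',d@R[:2,1])"
```

```text
t 11.4167 p [ 0.4806 -0.3677  0.1782] yawy -0.3777 z [ 0.008 -0.007 -1.   ] F [-0.67  0.01  1.25] w 0.0001 j [-0.78  0.53  1.38  0.    1.22 -0.4 ]
[ 0.001 -0.015 -0.021 -0.001 -0.001  0.001]
1
[0.54, -0.25, 0.98, 0.013, 0.005, 0.007, 1]
along x -0.053347230386917216 lat 0.0020725049400811294
```

View pics/w10.png

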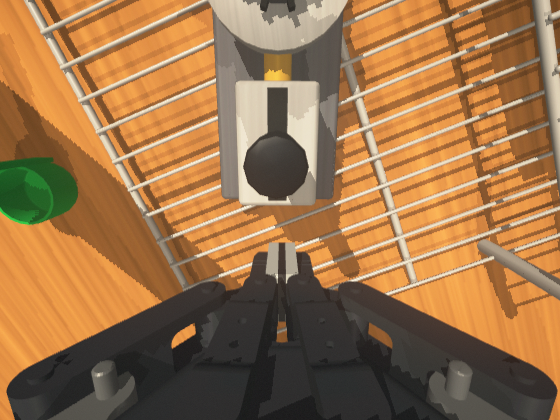

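View pics/side10.png

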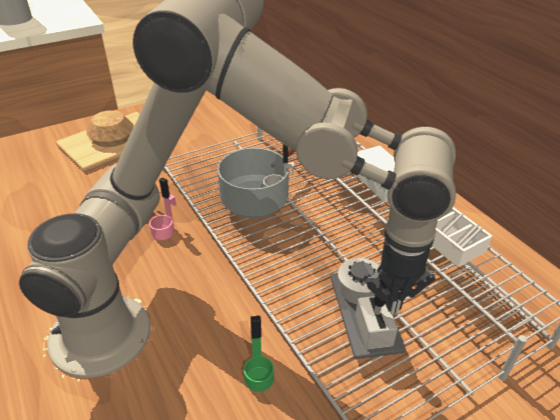

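Request:
step_arm(
  plan=[0.5, -0.1, 0.6, 0.006, 0.003, 0, 1, 0.7, -0.1, 0.3, 0.004, 0.002, 0, 1, 0.7, 0, 0.1, 0, 0, 0, 1, 0.4, 0, 0, 0, 0, 0, 1, 0, 0, 0, 0, 0, 0, 1, 0, 0, 0, 0, 0, 0, 1],
)

```text
time: 12.02
tool_pos: [0.491, -0.3447, 0.1742]
eef_rot: [[0.368, 0.93, 0.009], [0.93, -0.368, -0.006], [-0.002, 0.01, -1.0]]
contact_force: [-0.0, -0.6, 0.1]
gripper_width: 0.0001
```

```bash
cat > lev.py <<'E'
from plan import *
st(); s=robot.observe()
d=s['tool_pos'][:2]-[.499,-.318];R=s['eef_rot'];h=s['tool_pos'][2]-.06
F=s['contact_force']
a=d@R[:2,0]; print('along x',round(a,4),'lat',round(d@R[:2,1],4),'Fx,Fy,Fz tool',np.round(R.T@F,2),'|F|',round(np.linalg.norm(F),2))
# angle est: lever surface 12mm behind axis, finger edge 11 ahead of TCP
from scipy.optimize import brentq
try: print('theta est',brentq(lambda t:h*np.tan(t)-.012/np.cos(t)-(a+.011),-1,1.2))
except Exception as e: print(e)
print('tilt fix',Ro.from_matrix(R.T@np.c_[[.375,.927,0],[.927,-.375,0],[0,0,-1]]).as_rotvec().round(3),'v',np.round(s['joint_velocities'],3)[:3])
E
python3 lev.py
```

```text
t 12.0167 p [ 0.491  -0.3447  0.1742] yawy -0.3766 z [ 0.009 -0.006 -1.   ] F [-0.04 -0.6   0.05] w 0.0001 j [-0.74  0.52  1.4   0.    1.21 -0.36]
along x -0.0278 lat 0.0024 Fx,Fy,Fz tool [-0.57  0.19 -0.05] |F| 0.6
theta est -0.04207247723465894
tilt fix [0.01  0.002 0.008] v [ 0.015 -0.009 -0.   ]
```

Request:
step_arm(
  plan=[0.4, -0.1, 0.3, 0.005, 0, 0, 1, 0.4, -0.1, 0.3, 0.004, 0, 0, 1, 0.4, 0, 0.1, 0, 0, 0, 1, 0.4, 0, 0, 0, 0, 0, 1],
)

```text
time: 12.35
tool_pos: [0.4953, -0.329, 0.1672]
eef_rot: [[0.369, 0.93, 0.001], [0.93, -0.369, -0.004], [-0.004, 0.002, -1.0]]
contact_force: [0.4, -0.8, 0.8]
gripper_width: 0.0001
```

```bash
python3 lev.py
```

```text
t 12.35 p [ 0.4953 -0.329   0.1672] yawy -0.3775 z [ 0.001 -0.004 -1.   ] F [ 0.43 -0.76  0.79] w 0.0001 j [-0.71  0.52  1.42 -0.    1.2  -0.34]
along x -0.0116 lat 0.0006 Fx,Fy,Fz tool [-0.55  0.68 -0.78] |F| 1.17
theta est 0.1067704600204216
tilt fix [0.002 0.004 0.007] v [ 0.082 -0.015  0.033]
```

Request:
step_arm(
  plan=[0.4, 0, 0, 0, 0, 0, 1, 0.4, 0, 0, 0, 0, 0, 1, 0.4, 0, 0, 0, 0, 0, 1],
)

```text
time: 12.6
tool_pos: [0.5, -0.3173, 0.1671]
eef_rot: [[0.369, 0.93, 0.0], [0.93, -0.369, -0.005], [-0.005, 0.002, -1.0]]
contact_force: [-0.0, -1.3, -1.0]
gripper_width: -0.0001
```

```bash
python3 lev.py; python3 look.py 11
```

```text
t 12.6 p [ 0.5    -0.3173  0.1671] yawy -0.3776 z [ 0.    -0.005 -1.   ] F [-0.05 -1.28 -0.98] w -0.0001 j [-0.69  0.52  1.43 -0.    1.19 -0.31]
along x 0.001 lat 0.0007 Fx,Fy,Fz tool [-1.21  0.42  0.98] |F| 1.61
theta est 0.22359453473812632
tilt fix [0.002 0.005 0.007] v [ 0.085 -0.017  0.03 ]
t 12.6 p [ 0.5    -0.3173  0.1671] yawy -0.3776 z [ 0.    -0.005 -1.   ] F [-0.05 -1.28 -0.98] w -0.0001 j [-0.69  0.52  1.43 -0.    1.19 -0.31]
```

View pics/w11.png

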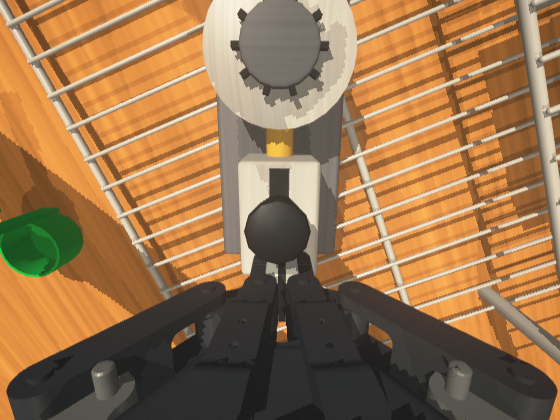

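The lever grip at (277,232) is centred on the shut fingers and tipping towards the head. I'll continue in small steps and watch the force.

Request:
step_arm(
  plan=[0.4, 0, 0, 0, 0.002, 0.003, 1, 0.4, 0, 0, 0, 0.002, 0.003, 1, 0.3, 0, 0, 0, 0, 0, 1],
)

```text
time: 12.9
tool_pos: [0.5044, -0.3062, 0.1667]
eef_rot: [[0.375, 0.927, 0.001], [0.927, -0.375, -0.002], [-0.001, 0.002, -1.0]]
contact_force: [-0.4, -3.3, -1.3]
gripper_width: 0.0003
```

```bash
python3 lev.py
```

```text
t 12.9 p [ 0.5044 -0.3062  0.1667] yawy -0.3841 z [ 0.001 -0.002 -1.   ] F [-0.39 -3.28 -1.31] w 0.0003 j [-0.68  0.51  1.44 -0.    1.19 -0.29]
along x 0.013 lat 0.0005 Fx,Fy,Fz tool [-3.19  0.86  1.31] |F| 3.55
theta est 0.3311197771763315
tilt fix [0.002 0.001 0.   ] v [ 0.064 -0.007  0.021]
```

Request:
step_arm(
  plan=[0.4, 0, 0, 0, 0, 0, 1, 0.3, 0, 0, 0, 0, 0, 1],
)

```text
time: 13.07
tool_pos: [0.507, -0.2996, 0.1666]
eef_rot: [[0.375, 0.927, 0.001], [0.927, -0.375, -0.002], [-0.002, 0.002, -1.0]]
contact_force: [-2.2, -4.4, -1.3]
gripper_width: -0.0001
```

```bash
python3 lev.py
```

```text
t 13.0667 p [ 0.507  -0.2996  0.1666] yawy -0.3843 z [ 0.001 -0.002 -1.   ] F [-2.24 -4.43 -1.29] w -0.0001 j [-0.66  0.51  1.44 -0.    1.19 -0.28]
along x 0.0201 lat 0.0006 Fx,Fy,Fz tool [-4.95 -0.42  1.3 ] |F| 5.13
theta est 0.39186550497566874
tilt fix [0.002 0.002 0.   ] v [ 0.057 -0.008  0.016]
```

Request:
step_arm(
  plan=[0.3, 0, 0, 0, 0, 0, 1, 0.2, 0, 0, 0, 0, 0, 1],
)

```text
time: 13.23
tool_pos: [0.5086, -0.2961, 0.1667]
eef_rot: [[0.375, 0.927, -0.0], [0.927, -0.375, -0.006], [-0.006, 0.002, -1.0]]
contact_force: [-3.2, -7.5, -0.5]
gripper_width: 0.0002
```

```bash
python3 lev.py
```

```text
t 13.2333 p [ 0.5086 -0.2961  0.1667] yawy -0.3842 z [-0.    -0.006 -1.   ] F [-3.19 -7.54 -0.5 ] w 0.0002 j [-0.65  0.51  1.44 -0.01  1.19 -0.27]
along x 0.0239 lat 0.0007 Fx,Fy,Fz tool [-8.18 -0.13  0.55] |F| 8.2
theta est 0.42326553730537103
tilt fix [0.002 0.006 0.   ] v [ 0.033 -0.007  0.005]
```

The stop is met at about 0.39 rad: the push now rises by roughly 1 N per mm. I'll bring it to about 14 N.

Request:
step_arm(
  plan=[0.3, 0, 0, 0, 0.003, 0, 1, 0.3, 0, 0, 0, 0.002, 0, 1],
)

```text
time: 13.4
tool_pos: [0.5098, -0.2934, 0.1667]
eef_rot: [[0.375, 0.927, -0.0], [0.927, -0.375, -0.008], [-0.007, 0.003, -1.0]]
contact_force: [-3.5, -11.2, -0.6]
gripper_width: 0.0002
```

```bash
python3 lev.py
```

```text
t 13.4 p [ 0.5098 -0.2934  0.1667] yawy -0.3842 z [-0.    -0.008 -1.   ] F [ -3.5  -11.21  -0.64] w 0.0002 j [-0.65  0.51  1.44 -0.01  1.18 -0.26]
along x 0.0268 lat 0.0008 Fx,Fy,Fz tool [-11.7    0.95   0.73] |F| 11.76
theta est 0.4466803074205768
tilt fix [0.003 0.007 0.   ] v [ 0.037 -0.006  0.006]
```

Request:
step_arm(
  plan=[0.3, 0, 0, 0, 0.003, 0, 1, 0.3, 0, 0, 0, 0.003, 0, 1],
)

```text
time: 13.57
tool_pos: [0.5104, -0.292, 0.1666]
eef_rot: [[0.375, 0.927, -0.001], [0.927, -0.375, -0.01], [-0.01, 0.003, -1.0]]
contact_force: [-4.4, -11.9, -0.8]
gripper_width: -0.0
```

```bash
python3 lev.py
```

```text
t 13.5667 p [ 0.5104 -0.292   0.1666] yawy -0.3847 z [-0.001 -0.01  -1.   ] F [ -4.41 -11.85  -0.85] w -0.0 j [-0.65  0.51  1.44 -0.01  1.18 -0.26]
along x 0.0284 lat 0.0009 Fx,Fy,Fz tool [-12.63   0.36   0.97] |F| 12.67
theta est 0.45940172086144737
tilt fix [ 0.003  0.01  -0.   ] v [ 0.023 -0.003  0.002]
```

Request:
step_arm(
  plan=[0.3, 0, 0, 0, 0.003, 0, 1, 0.3, 0, 0, 0, 0.003, 0, 1, 0.3, 0, 0, 0, 0.003, 0, 1],
)

```text
time: 13.82
tool_pos: [0.5109, -0.2911, 0.1666]
eef_rot: [[0.376, 0.926, -0.002], [0.926, -0.376, -0.015], [-0.015, 0.003, -1.0]]
contact_force: [-5.3, -11.5, -2.5]
gripper_width: 0.0002
```

```bash
python3 lev.py
```

```text
t 13.8167 p [ 0.5109 -0.2911  0.1666] yawy -0.386 z [-0.002 -0.015 -1.   ] F [ -5.3  -11.45  -2.45] w 0.0002 j [-0.64  0.51  1.44 -0.01  1.18 -0.25]
along x 0.0294 lat 0.0009 Fx,Fy,Fz tool [-12.56  -0.61   2.64] |F| 12.85
theta est 0.46740656965647726
tilt fix [ 0.003  0.015 -0.002] v [ 0.016 -0.003  0.005]
```

Steady at about 12.7 N. I'll raise it slightly for margin and hold.

Request:
step_arm(
  plan=[0.4, 0, 0, 0, 0.012, 0, 1, 0.4, 0, 0, 0, 0.01, 0, 1, 0.4, 0, 0, 0, 0.01, 0, 1],
)

```text
time: 14.07
tool_pos: [0.5121, -0.2889, 0.1666]
eef_rot: [[0.378, 0.926, 0.004], [0.926, -0.378, -0.001], [0.001, 0.004, -1.0]]
contact_force: [-6.2, -15.9, -5.7]
gripper_width: 0.0001
```

```bash
python3 lev.py
```

```text
t 14.0667 p [ 0.5121 -0.2889  0.1666] yawy -0.3873 z [ 0.004 -0.001 -1.   ] F [ -6.16 -15.92  -5.65] w 0.0001 j [-0.64  0.51  1.44  0.    1.18 -0.26]
along x 0.0319 lat 0.0012 Fx,Fy,Fz tool [-17.07   0.28   5.64] |F| 17.98
theta est 0.4873718350137964
tilt fix [ 0.004 -0.001 -0.003] v [-0.017  0.003  0.   ]
```

Request:
step_arm(
  plan=[0.3, 0, 0, 0, 0.005, 0, 1, 0.3, 0, 0, 0, 0.005, 0, 1, 0.3, 0, 0, 0, 0.005, 0, 1],
)

```text
time: 14.32
tool_pos: [0.5117, -0.2898, 0.1669]
eef_rot: [[0.38, 0.925, 0.004], [0.925, -0.38, -0.003], [-0.001, 0.005, -1.0]]
contact_force: [-5.7, -13.1, -2.0]
gripper_width: 0.0004
```

```bash
python3 lev.py
```

```text
t 14.3167 p [ 0.5117 -0.2898  0.1669] yawy -0.3895 z [ 0.004 -0.003 -1.   ] F [ -5.69 -13.14  -2.01] w 0.0004 j [-0.65  0.51  1.44  0.    1.18 -0.26]
along x 0.0309 lat 0.0011 Fx,Fy,Fz tool [-14.31  -0.28   2.02] |F| 14.46
theta est 0.4785393032581416
tilt fix [ 0.005  0.001 -0.005] v [-0.002 -0.002 -0.002]
```

Request:
step_arm(
  plan=[0.35, 0, 0, 0, 0.006, -0.002, 1, 0.35, 0, 0, 0, 0.006, -0.002, 1, 0.35, 0, 0, 0, 0.006, 0, 1, 0.35, 0, 0, 0, 0.006, 0, 1, 0.35, 0, 0, 0, 0.006, 0, 1, 0.35, 0, 0, 0, 0.006, 0, 1],
)

```text
time: 14.82
tool_pos: [0.5119, -0.2893, 0.1667]
eef_rot: [[0.38, 0.925, 0.005], [0.925, -0.38, -0.001], [0.001, 0.005, -1.0]]
contact_force: [-6.0, -14.3, -2.3]
gripper_width: -0.0001
```

```bash
python3 lev.py
```

```text
t 14.8167 p [ 0.5119 -0.2893  0.1667] yawy -0.3897 z [ 0.005 -0.001 -1.   ] F [ -6.01 -14.32  -2.3 ] w -0.0001 j [-0.65  0.51  1.44  0.    1.18 -0.26]
along x 0.0315 lat 0.0011 Fx,Fy,Fz tool [-15.53  -0.13   2.28] |F| 15.7
theta est 0.4836005559469433
tilt fix [ 0.005 -0.001 -0.005] v [-0.002 -0.001  0.003]
```

Stable at 15.5 N. I'll hold.

Request:
step_arm(
  plan=[0.35, 0, 0, 0, 0.005, 0, 1, 0.35, 0, 0, 0, 0.005, 0, 1, 0.35, 0, 0, 0, 0.005, 0, 1, 0.35, 0, 0, 0, 0.005, 0, 1, 0.35, 0, 0, 0, 0.005, 0, 1, 0.35, 0, 0, 0, 0.005, 0, 1, 0.35, 0, 0, 0, 0.005, 0, 1, 0.35, 0, 0, 0, 0.005, 0, 1],
)

```text
time: 15.48
tool_pos: [0.512, -0.2891, 0.1667]
eef_rot: [[0.385, 0.923, 0.004], [0.923, -0.385, -0.007], [-0.006, 0.006, -1.0]]
contact_force: [-6.4, -14.2, -2.6]
gripper_width: -0.0003
```

```bash
python3 lev.py
```

```text
t 15.4833 p [ 0.512  -0.2891  0.1667] yawy -0.3956 z [ 0.004 -0.007 -1.   ] F [ -6.38 -14.2   -2.56] w -0.0003 j [-0.64  0.51  1.45 -0.    1.18 -0.25]
along x 0.0317 lat 0.0008 Fx,Fy,Fz tool [-15.54  -0.43   2.65] |F| 15.77
theta est 0.48544299254171147
tilt fix [ 0.006  0.006 -0.011] v [ 0.006 -0.001  0.002]
```

Request:
step_arm(
  plan=[0.35, 0, 0, 0, 0.006, -0.003, 1, 0.35, 0, 0, 0, 0.006, -0.003, 1, 0.35, 0, 0, 0, 0.006, -0.002, 1, 0.35, 0, 0, 0, 0.006, -0.002, 1, 0.35, 0, 0, 0, 0.006, 0, 1, 0.35, 0, 0, 0, 0.006, 0, 1, 0.35, 0, 0, 0, 0.006, 0, 1, 0.35, 0, 0, 0, 0.006, 0, 1],
)

```text
time: 16.15
tool_pos: [0.512, -0.2891, 0.1667]
eef_rot: [[0.381, 0.925, 0.005], [0.925, -0.381, -0.007], [-0.004, 0.007, -1.0]]
contact_force: [-6.4, -13.8, -3.2]
gripper_width: -0.0
```

```bash
python3 lev.py; python3 look.py 12 side
```

```text
t 16.15 p [ 0.512  -0.2891  0.1667] yawy -0.3908 z [ 0.005 -0.007 -1.   ] F [ -6.41 -13.84  -3.18] w -0.0 j [-0.64  0.51  1.45 -0.    1.18 -0.25]
along x 0.0317 lat 0.001 Fx,Fy,Fz tool [-15.22  -0.68   3.24] |F| 15.58
theta est 0.4852028589740531
tilt fix [ 0.007  0.004 -0.006] v [-0.003 -0.001  0.001]
t 16.15 p [ 0.512  -0.2891  0.1667] yawy -0.3908 z [ 0.005 -0.007 -1.   ] F [ -6.41 -13.84  -3.18] w -0.0 j [-0.64  0.51  1.45 -0.    1.18 -0.25]
```

View pics/w12.png

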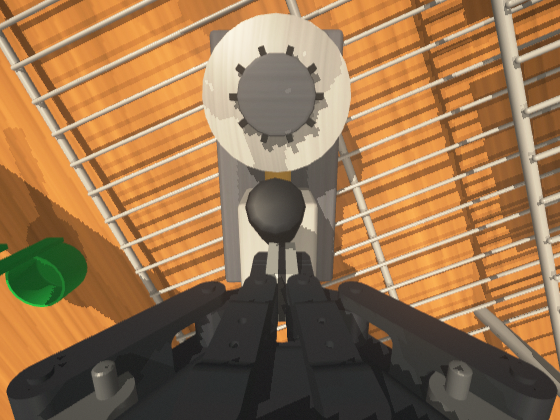

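The lever is tipped towards the head and the fingertips press squarely on its back. I'll keep holding.

Request:
step_arm(
  plan=[0.35, 0, 0, 0, 0.006, 0, 1, 0.35, 0, 0, 0, 0.006, -0.002, 1, 0.35, 0, 0, 0, 0.006, -0.002, 1, 0.35, 0, 0, 0, 0.006, -0.002, 1, 0.35, 0, 0, 0, 0.006, 0, 1, 0.35, 0, 0, 0, 0.006, 0, 1, 0.35, 0, 0, 0, 0.006, 0, 1, 0.35, 0, 0, 0, 0.006, 0, 1],
)

```text
time: 16.92
tool_pos: [0.512, -0.2891, 0.1667]
eef_rot: [[0.38, 0.925, 0.006], [0.925, -0.38, -0.006], [-0.003, 0.008, -1.0]]
contact_force: [-5.5, -14.4, -3.8]
gripper_width: 0.0003
```

Request:
step_arm(
  plan=[0.35, 0, 0, 0, 0.006, 0, 1, 0.35, 0, 0, 0, 0.006, -0.002, 1, 0.35, 0, 0, 0, 0.006, -0.002, 1, 0.35, 0, 0, 0, 0.006, -0.002, 1, 0.35, 0, 0, 0, 0.006, 0, 1, 0.35, 0, 0, 0, 0.006, 0, 1, 0.35, 0, 0, 0, 0.006, 0, 1, 0.35, 0, 0, 0, 0.006, 0, 1],
)

```text
time: 17.58
tool_pos: [0.512, -0.2891, 0.1667]
eef_rot: [[0.38, 0.925, 0.008], [0.925, -0.38, -0.005], [-0.002, 0.009, -1.0]]
contact_force: [-6.1, -13.6, -2.3]
gripper_width: -0.0003
```

```bash
python3 lev.py
```

```text
t 17.5833 p [ 0.512  -0.2891  0.1667] yawy -0.3896 z [ 0.008 -0.005 -1.   ] F [ -6.11 -13.55  -2.27] w -0.0003 j [-0.64  0.51  1.45  0.    1.18 -0.26]
along x 0.0317 lat 0.0011 Fx,Fy,Fz tool [-14.85  -0.52   2.3 ] |F| 15.04
theta est 0.4851456362440626
tilt fix [ 0.009  0.002 -0.005] v [-0.     0.     0.002]
```

Held for more than 3 s at about 15 N. My bound on the stop load at the 138 mm radius comes out at 7.9–9.3 N, so I'll hold a little firmer, at about 17 N. That stays in the light band and well below 25 N.

Request:
step_arm(
  plan=[0.4, 0, 0, 0, 0.007, 0, 1, 0.4, 0, 0, 0, 0.007, -0.002, 1, 0.4, 0, 0, 0, 0.007, -0.002, 1, 0.4, 0, 0, 0, 0.007, -0.002, 1],
)

```text
time: 17.92
tool_pos: [0.5124, -0.2882, 0.1663]
eef_rot: [[0.377, 0.926, 0.009], [0.926, -0.377, -0.003], [0.001, 0.01, -1.0]]
contact_force: [-7.1, -15.6, -3.5]
gripper_width: 0.0001
```

```bash
python3 lev.py
```

```text
t 17.9167 p [ 0.5124 -0.2882  0.1663] yawy -0.3864 z [ 0.009 -0.003 -1.   ] F [ -7.09 -15.6   -3.5 ] w 0.0001 j [-0.64  0.51  1.45  0.    1.18 -0.26]
along x 0.0327 lat 0.0012 Fx,Fy,Fz tool [-17.13  -0.73   3.48] |F| 17.49
theta est 0.4945320842850387
tilt fix [ 0.01  -0.001 -0.002] v [ 0.001 -0.002  0.003]
```

Request:
step_arm(
  plan=[0.4, 0, 0, 0, 0.006, 0, 1, 0.4, 0, 0, 0, 0.006, -0.001, 1, 0.4, 0, 0, 0, 0.006, -0.001, 1, 0.4, 0, 0, 0, 0.006, -0.001, 1, 0.4, 0, 0, 0, 0.006, 0, 1, 0.4, 0, 0, 0, 0.006, -0.001, 1, 0.4, 0, 0, 0, 0.006, -0.001, 1, 0.4, 0, 0, 0, 0.006, -0.001, 1],
)

```text
time: 18.58
tool_pos: [0.5126, -0.2878, 0.1661]
eef_rot: [[0.377, 0.926, 0.008], [0.926, -0.377, -0.007], [-0.004, 0.01, -1.0]]
contact_force: [-7.4, -15.9, -3.4]
gripper_width: 0.0001
```

Request:
step_arm(
  plan=[0.4, 0, 0, 0, 0.006, 0, 1, 0.4, 0, 0, 0, 0.006, -0.001, 1, 0.4, 0, 0, 0, 0.006, -0.001, 1, 0.4, 0, 0, 0, 0.006, -0.001, 1, 0.4, 0, 0, 0, 0.006, 0, 1, 0.4, 0, 0, 0, 0.006, -0.001, 1, 0.4, 0, 0, 0, 0.006, -0.001, 1, 0.4, 0, 0, 0, 0.006, -0.001, 1],
)

```text
time: 19.25
tool_pos: [0.5127, -0.2877, 0.1661]
eef_rot: [[0.377, 0.926, 0.007], [0.926, -0.377, -0.012], [-0.009, 0.011, -1.0]]
contact_force: [-6.8, -16.4, -2.8]
gripper_width: -0.0001
```

Request:
step_arm(
  plan=[0.4, 0, 0, 0, 0.006, 0, 1, 0.4, 0, 0, 0, 0.006, -0.001, 1, 0.4, 0, 0, 0, 0.006, -0.001, 1, 0.4, 0, 0, 0, 0.006, -0.001, 1, 0.4, 0, 0, 0, 0.006, 0, 1, 0.4, 0, 0, 0, 0.006, -0.001, 1, 0.4, 0, 0, 0, 0.006, -0.001, 1, 0.4, 0, 0, 0, 0.006, -0.001, 1],
)

```text
time: 19.92
tool_pos: [0.5127, -0.2876, 0.1662]
eef_rot: [[0.377, 0.926, 0.006], [0.926, -0.377, -0.018], [-0.014, 0.012, -1.0]]
contact_force: [-7.7, -15.7, -3.0]
gripper_width: 0.0001
```

Request:
step_arm(
  plan=[0.4, 0, 0, 0, 0.006, 0, 1, 0.4, 0, 0, 0, 0.006, -0.001, 1, 0.4, 0, 0, 0, 0.006, -0.001, 1, 0.4, 0, 0, 0, 0.006, -0.001, 1, 0.4, 0, 0, 0, 0.006, 0, 1, 0.4, 0, 0, 0, 0.006, -0.001, 1, 0.4, 0, 0, 0, 0.006, -0.001, 1, 0.4, 0, 0, 0, 0.006, -0.001, 1],
)

```text
time: 20.58
tool_pos: [0.5127, -0.2876, 0.1662]
eef_rot: [[0.377, 0.926, 0.005], [0.926, -0.376, -0.023], [-0.019, 0.013, -1.0]]
contact_force: [-6.6, -16.4, -2.7]
gripper_width: 0.0001
```

```bash
python3 lev.py
```

```text
t 20.5833 p [ 0.5127 -0.2876  0.1662] yawy -0.386 z [ 0.005 -0.023 -1.   ] F [ -6.62 -16.44  -2.68] w 0.0001 j [-0.63  0.5   1.46 -0.02  1.17 -0.24]
along x 0.0333 lat 0.0012 Fx,Fy,Fz tool [-17.67   0.02   3.02] |F| 17.93
theta est 0.4997287112705864
tilt fix [ 0.013  0.019 -0.002] v [ 0.003 -0.001  0.003]
```

Now I'll ease back slowly so the lever follows the fingers to upright.

Request:
step_arm(
  plan=[-0.3, 0, 0, 0.005, 0.008, 0, 1, -0.5, 0, 0, 0.004, 0.006, 0, 1, -0.5, 0, 0, 0.002, 0.003, 0, 1, -0.5, 0, 0, 0, 0, 0, 1, -0.5, 0, 0, 0, 0, 0, 1, -0.5, 0, 0, 0, 0, 0, 1, -0.5, 0, 0, 0, 0, 0, 1, -0.4, 0, 0, 0, 0, 0, 1],
)

```text
time: 21.25
tool_pos: [0.498, -0.3258, 0.1699]
eef_rot: [[0.377, 0.926, 0.004], [0.926, -0.377, -0.008], [-0.006, 0.007, -1.0]]
contact_force: [-0.6, -0.8, 0.7]
gripper_width: -0.0002
```

```bash
python3 lev.py
```

```text
t 21.25 p [ 0.498  -0.3258  0.1699] yawy -0.3863 z [ 0.004 -0.008 -1.   ] F [-0.58 -0.76  0.71] w -0.0002 j [-0.71  0.52  1.42 -0.    1.2  -0.32]
along x -0.0076 lat 0.0021 Fx,Fy,Fz tool [-0.93 -0.24 -0.7 ] |F| 1.19
theta est 0.14036356855555066
tilt fix [ 0.007  0.006 -0.002] v [-0.078  0.018 -0.028]
```

Request:
step_arm(
  plan=[-0.4, 0, 0, 0.004, 0.003, 0, 1, -0.4, 0, 0, 0, 0, 0, 1, -0.4, 0, 0, 0, 0, 0, 1, -0.5, 0, 0, 0, 0, 0, 1, -0.8, 0, 0, 0, 0, 0, 1, -1.0, 0, 0, 0, 0, 0, 1, -1.0, 0, 0, 0, 0, 0, 1, -0.4, 0, 0, 0, 0, 0, 1],
)

```text
time: 21.92
tool_pos: [0.4778, -0.3741, 0.1684]
eef_rot: [[0.376, 0.927, -0.001], [0.927, -0.376, 0.0], [-0.0, -0.001, -1.0]]
contact_force: [-0.4, -0.6, 0.1]
gripper_width: -0.0004
```

Request:
step_arm(
  plan=[0, 0, -1.0, 0, 0, 0, 1, 0, 0, -2.0, 0, 0, 0, 1, 0, 0, -3.0, 0, 0, 0, 1, 0, 0, -3.0, 0, 0, 0, 1, 0, 0, -2.0, 0, 0, 0, 1, 0, 0, -0.5, 0, 0, 0, 1, 0, 0, 0, 0, 0, 0, 1, 0, 0, 0, 0, 0, 0, 1],
)

```text
time: 22.58
tool_pos: [0.4758, -0.3757, 0.2904]
eef_rot: [[0.379, 0.925, -0.002], [0.925, -0.379, 0.002], [0.001, -0.002, -1.0]]
contact_force: [0.8, 0.7, -1.3]
gripper_width: -0.0002
```

```bash
python3 lev.py; python3 look.py 13 side scene; python3 -c "
import cv2
a=cv2.imread('pics/side13.png');cv2.imwrite('pics/c13.png',cv2.resize(a[110:360,200:420],None,fx=2.4,fy=2.4,interpolation=2))
a=cv2.imread('pics/scene13.png');cv2.imwrite('pics/c14.png',cv2.resize(a[160:330,50:380],None,fx=2.4,fy=2.4,interpolation=2))"
```

```text
t 22.5833 p [ 0.4758 -0.3757  0.2904] yawy -0.3886 z [-0.002  0.002 -1.   ] F [ 0.76  0.67 -1.28] w -0.0002 j [-0.79  0.46  1.17  0.    1.51 -0.41]
along x -0.0622 lat 0.0004 Fx,Fy,Fz tool [0.9  0.45 1.28] |F| 1.63
theta est -0.16778757175078024
tilt fix [-0.002 -0.001 -0.004] v [ 0.001 -0.004  0.005]
t 22.5833 p [ 0.4758 -0.3757  0.2904] yawy -0.3886 z [-0.002  0.002 -1.   ] F [ 0.76  0.67 -1.28] w -0.0002 j [-0.79  0.46  1.17  0.    1.51 -0.41]
```

View pics/c13.png

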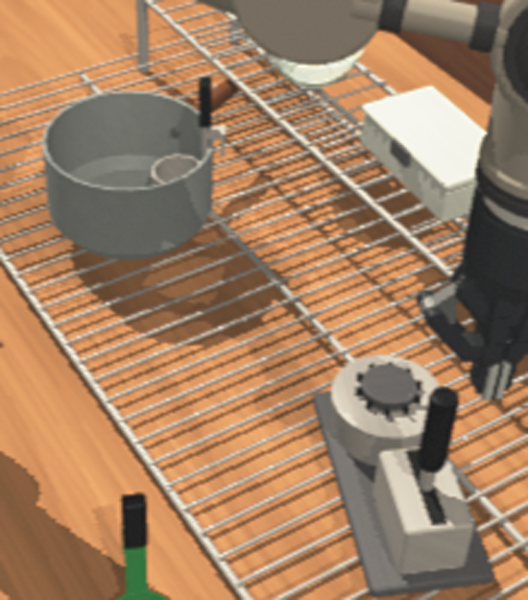

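View pics/c14.png

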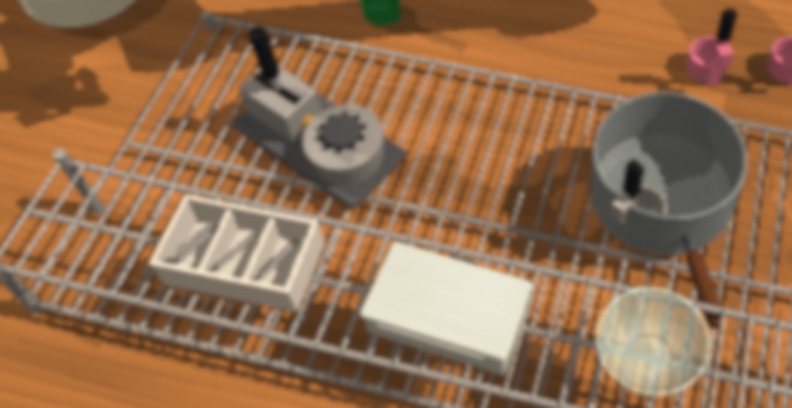

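View pics/w13.png

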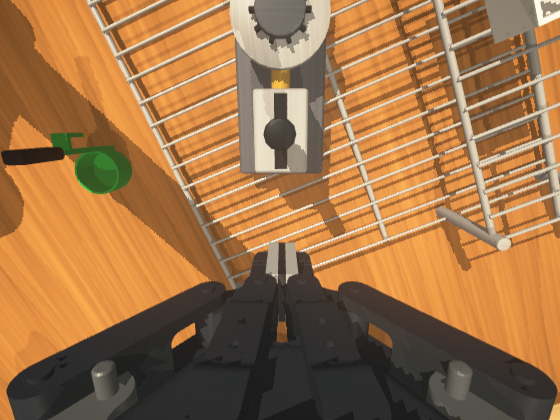

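```bash
python3 -c "
import cv2
for n,(x,y,w,h) in {'scene':(140,165,60,60),'side':(360,262,40,60)}.items():
    a=cv2.imread(f'pics/{n}0.png')[y:y+h,x:x+w];b=cv2.imread(f'pics/{n}13.png')[y:y+h,x:x+w]
    m=[cv2.moments((cv2.cvtColor(i,6)<45).astype('uint8')) for i in(a,b)]
    print(n,[(round(k['m10']/k['m00'],1),round(k['m01']/k['m00'],1),k['m00']) for k in m])
    for nm,r in {'pot':(295,200,70,60),'org':(110,235,80,60),'bowl':(290,270,70,60),'lid':(195,255,85,60)}.items():
        if n=='scene':
            x2,y2,w2,h2=r; print(nm, cv2.absdiff(cv2.imread('pics/scene0.png')[y2:y2+h2,x2:x2+w2],cv2.imread('pics/scene13.png')[y2:y2+h2,x2:x2+w2]).mean())
"
python3 -c "
from rig import robot
print(robot.hand_in())"
```

```text
scene [(19.9, 18.4, 127.0), (19.6, 17.5, 136.0)]
pot 7.313253968253968
org 2.065486111111111
bowl 2.1028571428571428
lid 3.7813725490196077
side [(21.1, 29.7, 346.0), (22.2, 28.0, 345.0)]
the job is handed in; nothing more can be done
None
```

I hung the ladle on the pot rim and primed the burner, then handed the job in after about 23 s on the robot's clock. The hand-in reports no verdict, so what follows is from my own checks.

- **Ladle:** I hung the grey steel ladle by its hook over the rim and let go at about 8 s. The last pictures show it upright, hook over the rim and cup inside. By eye the pot hasn't moved.
- **Burner lever:** I pushed it towards the burner head and met the stop at about 0.39–0.40 rad. I held it there for over 6 s in all: about 3.5 s near 15 N, then about 2.7 s near 17.5 N. The highest push I read was 18 N, below the 25 N limit.
- **Longer hold:** This went past the three seconds you asked for. My two estimates of the load on the stop at 15 N disagreed (7.9 and 9.3 N), so I pressed slightly harder to be safely above 8 N.
- **Lever return:** I backed off slowly and it came back to the middle. Its position in the pictures is within 1–2 pixels of the start in both cameras, which I take as upright. I did not measure the joint angle directly.
- **Everything else:** The organiser, glass bowl and lid box look unmoved in the before-and-after pictures. The gripper ended about 60 mm behind and 70 mm above the lever, touching nothing.

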